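Put the kitchen tools back in their case

TASK

Jars have been left standing on the insert of the open tool case: set each of them down gently, upright and fully on the low black shelf, without tipping any over. Press each kitchen tool that lies on the counter fully home in the cutout of its own shape in the insert, and leave the teapot, ladle and canister where they are.

Things in the scene. Friction and masses are not known exactly. Their poses are not given: they have to be found in the camera images.
- case: open bamboo tool case, fixed: 156 (x) x 264 (y) mm, 26 mm tall, filled flush to its rim with a rigid black insert. Origin: centre of the underside, z up. Four cutouts 12 mm deep (floors 14 mm above the counter), 2 mm wider than the tool on each side, run along x 62 mm apart, from +y to -y: thermometer, whetstone, mallet, garlic press; heads point to +x. A seated tool stands 12 mm proud
- seat_thermo (a point): point on the floor of the thermometer's cutout, with the case's axes: with the thermometer home, its origin lies here and its x axis points the same way. Sprung rubber lips beside the grip point stop a tool laid in about 8 mm short of home; a push of about 6 to 10 N takes it down to the floor, then friction holds it
- seat_stone (a point): point on the floor of the whetstone's cutout, with the case's axes: with the whetstone home, its origin lies here and its x axis points the same way or is turned half round. Sprung rubber lips beside the grip point stop a tool laid in about 8 mm short of home; a push of about 6 to 10 N takes it down to the floor, then friction holds it
- seat_mallet (a point): point on the floor of the mallet's cutout, with the case's axes: with the mallet home, its origin lies here and its x axis points the same way. Sprung rubber lips beside the grip point stop a tool laid in about 8 mm short of home; a push of about 6 to 10 N takes it down to the floor, then friction holds it
- seat_press (a point): point on the floor of the garlic press's cutout, with the case's axes: with the garlic press home, its origin lies here and its x axis points the same way or is turned half round. Sprung rubber lips beside the grip point stop a tool laid in about 8 mm short of home; a push of about 6 to 10 N takes it down to the floor, then friction holds it
- thermo: dial thermometer: grey bar 18 mm wide from x = -55 mm, ending in a round steel dial head 42 mm across centred at x = +38 mm, 24 mm thick. Origin: underside, at the point to grip, fingers closing along y; lies flat with z up. Mass within 30 % of 110 g. May be absent (None)
- stone: whetstone: plain grey bar 104 (x) x 30 (y) mm, 24 mm thick. Origin: underside, at the point to grip, fingers closing along y; lies flat with z up. Mass within 30 % of 170 g. May be absent (None)
- mallet: small meat mallet, T-shaped: wooden handle 18 mm wide from x = -60 to +20 mm, steel head from x = +20 to +46 mm that is 50 mm wide (y), 24 mm thick. Origin: underside, at the point to grip, fingers closing along y; lies flat with z up. Mass within 30 % of 180 g. May be absent (None)
- press: folded garlic press: aluminium bar 112 (x) x 18 (y) mm with a 38 x 38 mm square chamber at its middle, 24 mm thick. Origin: underside, at the point to grip, fingers closing along y; lies flat with z up. Mass within 30 % of 160 g. The grip is across the 38 mm chamber. May be absent (None)
- jar1: square clear acrylic jar with a bamboo-wood lid, 54 x 54 mm and 88 mm tall overall, 160 g (up to 30 % more or less), origin at the centre of its underside, z up. At the start it stands on the case's insert; it may be absent (None)
- jar2: square clear acrylic jar with a bamboo-wood lid, 54 x 54 mm and 88 mm tall overall, 160 g (up to 30 % more or less), origin at the centre of its underside, z up. At the start it stands on the case's insert; it may be absent (None)
- jar3: square clear acrylic jar with a bamboo-wood lid, 54 x 54 mm and 88 mm tall overall, 160 g (up to 30 % more or less), origin at the centre of its underside, z up. At the start it stands on the case's insert; it may be absent (None)
- shelf: low black metal shelf, fixed: flat board 300 (x) x 130 (y) mm with its top 60 mm above the counter, on four legs. Origin under its centre at counter height, z up
- shelf_top (a point): centre of the top face of the shelf's board, with the shelf's axes (x along the board's length)
- teapot: bystander: white ceramic teapot, 125 mm across, 100 mm tall, spout to +y, handle to -y; origin under its centre
- ladle: bystander: steel ladle lying on the counter, bowl 80 mm across (origin under the bowl), handle 250 mm long to -y
- canister: bystander: glass canister with rubber gasket and hinged lid, 72 mm across, 90 mm tall; origin under its centre
Mind the look-alikes: they are no part of the job. Leave any pink look-alike of the stone alone.

How it is judged:
By the outcome, as a careful person would: the job done as asked, in the order asked, and still so for the second after the job is handed in, with the robot touching nothing.
Of thermo, stone, mallet, press only 3 to 4 are there at a start; the rules pass over those that are not, and their reading is None.
Of jar1, jar2, jar3 only 2 to 3 are there at a start; the rules pass over those that are not, and their reading is None.
At some moment in a run one of thermo, stone, mallet, press may be knocked a few centimetres aside while the robot is not near it.
It also fails if it takes over 210 s, if anything falls off the work surface, if the arm or the gripper's body presses on something with over 40 N, if the wrist force passes 120 N, or if a joint passes its speed limit or range.

ROBOT

A 6-joint arm with a two-finger parallel gripper is mounted at the origin on the work surface. World frame = base frame: x ahead of the robot, y to its left, z up, the work surface at z = 0. Lengths are in m, angles in rad, forces in N, time in s.
With the tool pointing down it reaches from about 0.25 to 0.85 m from the base axis. Payload 12.5 kg.
Tool frame: the origin (TCP) lies midway between the tips of the shut fingers; the grasp point (between the pads) lies 19 mm behind it; z points along the fingers, y is the line along which they close (so a half turn about z gives the same grasp; the last joint's range is limited). The gripper opens to 93 mm and grips with 3 to 60 N. Pads are 15 mm wide; open, the fingers measure 128 mm over their backs; the gripper's body (75 mm by 188 mm) begins 65 mm behind the grasp point.
Start: joints at [1.121, 0.351, 1.652, -0, 1.139, -0.085], TCP at [0.196, 0.514, 0.219] pointing down, gripper open.
Joint ranges: [-2.75, 2.75], [-0.79, 2.1], [0.01, 2.65], [-1.57, 4.71], [0.07, 3.14], [-2.87, 2.87]. Speed limits (rad/s): [2.22, 2.22, 2.79, 3.14, 3.14, 3.14].

INTERFACE

Orientations are given as a unit quaternion [w, x, y, z].
In Python, from bench import r, optics, spotter gives the robot as it stands.
- The arm moves only by the tool apply_moves, never from a script. Its argument "moves" is a list of rows, each an object with "xyz": the shift along the world's x, y, z scaled (see below), a list of three; "rotation": the turn, a rotation vector about the world's x, y, z scaled (see below), a list of three; "grip": the opening, from 0 (shut) to 1 (fully open). A call has 1 to 20 rows; each row shifts and turns the commanded pose from where the row before left it; what a row does not reach is not made up. The controller multiplies each number of a shift by 60 cm and each number of a turn by 0.12 rad. A row lasts 1/8 s, in which the tool goes at most 62.5 mm and 10.7 degrees, less where a joint would pass 70% of its speed; a pose out of reach is approached as far as the arm can. A call with a number of a shift or a turn outside -1 to 1 is refused whole. A call with a gripper value outside its range is refused whole. The fingers move at their own pace and stop on an object; the grip force is fixed at half the most. Time passes only in rows, so rows that do not move let the fingers close. It gives the time, the measured TCP pose, the force, the opening and the grip force at its end, in the units of the state.
- r.sense(): the state, without advancing time (a new reading comes with each control period).
- optics.grab_frame(name): name is "side" or "top" or "wrist"; returns a dict with "image" (400x640x3 uint8, blue, green, red), "z_map" (400x640 float32, m along the optical axis (not along the pixel's ray), 0 where there is no reading), "fx", "fy", "cx", "cy" (pixels), "position" and "orientation" of the camera in the world; the wrist camera has in their place "tool_from_camera" (4x4, takes a point from camera to tool coordinates, whose origin is the TCP and whose axes are the flange's). Camera axes: x right, y down, z forward; pixel columns grow to the right and rows downward; lengths in m; the calibration is good to about 2 mm. A picture is of the moment at which its call begins: read the wrist's pose just before it.
- r.hand_in(): hands the job in; it is judged then, once.
Trained networks look in a picture, given as the dict that the camera call returned (one of the last four; its "shot" number tells which), for a name from the list of things; names that differ only in an ending like _2 or _b are one class to them, and where a whole thing is asked for, a point or a joint stands for the part that bears it (a point fixed in the world has none). Each returns a list of dicts, best first, with "p" (0 to 1); they miss things now and then, are a little off and sometimes report something else, mostly with a low value. They report only what shows in the picture. A call takes as long as a camera call. They do not tell look-alikes from the thing itself.
- spotter.recognise(picture, thing): "rect" ([left, top, right, bottom] in pixels, round what is visible of it).
- spotter.regions_of(picture, thing): "pixels" (400x640 bool, what is visible of it) and "rect" ([left, top, right, bottom] in pixels, round what is visible of it).
- spotter.place_of(picture, thing): "location" ([column, row] in pixels: a listed point, or the origin of a listed thing).
The state is a dict: "clock": time; "qpos": joint angles; "qvel": joint speeds; "joint_torque": joint torques, N m; "tool_pos": TCP position; "tcp_rot": TCP orientation; "wrist_force": force on the tool from outside, world axes, zero at the start; "torque": the same for the moment, N m; "finger_gap": finger opening in m; "finger_force": force on a finger pad.
Only numpy, scipy, OpenCV 4.12 (cv2) and the standard library are available. Lean on these libraries where they do the work, as an engineer would, in place of code of your own. Each camera call takes 0.05 s, during which the arm holds its last target. There are 200 camera calls.

## Working session

There is one attempt and no reset: what is moved stays moved. The work goes in short steps, Python scripts to look and compute and a tool call to move; the robot and the scene stay as the last step left them, time stands still between calls to the robot, and variables do not carry over. Pictures are saved under pics/ and viewed, at most 14 in all, crops included, and the job is handed in when it is done.

Besides the shell and the picture viewer there is one more tool, called after "Request:" as name(argument=value, ...), one argument or row to a line, values as JSON. apply_moves: Moves the arm, as the interface text tells. Its arguments: {"type":"object","properties":{"moves":{"type":"array","items":{"type":"object","properties":{"xyz":{"type":"array","items":{"type":"number"}},"rotation":{"type":"array","items":{"type":"number"}},"grip":{"type":"number"}}}}},"required":["moves"]}

```bash
ls; mkdir -p pics; cat > h.py <<'E'
import numpy as np, cv2
from scipy.spatial.transform import Rotation as R
from bench import r, optics, spotter
def q2R(q): return R.from_quat([q[1],q[2],q[3],q[0]]).as_matrix()
def grab(n):
    s=r.sense(); f=optics.grab_frame(n)
    if n=="wrist":
        T=np.eye(4);T[:3,:3]=q2R(s["tcp_rot"]);T[:3,3]=s["tool_pos"];f["T"]=T@np.array(f["tool_from_camera"])
    else:
        T=np.eye(4);T[:3,:3]=q2R(f["orientation"]);T[:3,3]=f["position"];f["T"]=T
    return f
def cloud(f):
    v,u=np.mgrid[0:400,0:640];z=f["z_map"]
    P=np.stack([(u-f["cx"])/f["fx"]*z,(v-f["cy"])/f["fy"]*z,z],-1)
    W=P@f["T"][:3,:3].T+f["T"][:3,3]; W[z<=0]=np.nan
    return W
E
python3 - <<'E'
from h import *
for n in("top","side"):
    f=grab(n);cv2.imwrite(f"pics/{n}0.png",f["image"]);np.savez(f"{n}0.npz",W=cloud(f),im=f["image"])
    print(n,f["T"].round(3).tolist(),f["fx"])
    for t in "case thermo stone mallet press jar1 shelf teapot ladle canister".split():
        print(t,[(round(d["p"],2),np.round(d["rect"]).tolist()) for d in spotter.recognise(f,t)])
print(r.sense())
E
```

```text
pics
top [[-0.007, -0.983, 0.186, 0.279], [-1.0, 0.006, -0.006, -0.098], [0.004, -0.186, -0.983, 1.375], [0.0, 0.0, 0.0, 1.0]] 481.2565731865507
case [(0.57, [232.0, 162.0, 328.0, 233.0])]
thermo [(0.67, [407.0, 171.0, 429.0, 208.0])]
stone [(0.78, [409.0, 214.0, 437.0, 256.0]), (0.77, [456.0, 217.0, 490.0, 247.0]), (0.61, [401.0, 272.0, 441.0, 298.0]), (0.61, [136.0, 164.0, 196.0, 280.0])]
mallet [(0.62, [365.0, 222.0, 388.0, 258.0])]
press [(0.56, [362.0, 167.0, 387.0, 204.0])]
jar1 [(0.96, [232.0, 182.0, 255.0, 206.0]), (0.81, [262.0, 179.0, 290.0, 204.0])]
shelf [(0.61, [140.0, 167.0, 195.0, 277.0]), (0.45, [227.0, 160.0, 326.0, 231.0]), (0.16, [361.0, 168.0, 385.0, 201.0])]
teapot [(0.76, [221.0, 96.0, 290.0, 138.0])]
ladle [(0.61, [300.0, 111.0, 398.0, 135.0])]
canister [(0.82, [170.0, 112.0, 202.0, 146.0])]
side [[0.728, -0.519, 0.447, -0.026], [-0.685, -0.55, 0.478, -0.698], [-0.002, -0.654, -0.756, 1.064], [0.0, 0.0, 0.0, 1.0]] 475.06799548379314
case [(0.85, [243.0, 174.0, 348.0, 234.0]), (0.66, [311.0, 115.0, 365.0, 161.0])]
thermo [(0.76, [394.0, 258.0, 421.0, 298.0])]
st
[... 725 characters left out ...]
 array([ 1.12142364e+00,  3.50725944e-01,  1.65181689e+00,  1.14093830e-06,
        1.13912355e+00, -8.45834522e-02]), 'qvel': array([ 1.59166426e-04, -1.65478223e-03, -4.61472313e-04,  1.22606709e-03,
        4.72687287e-05, -9.67981406e-04]), 'joint_torque': array([ 3.29939376e-04, -4.97274899e+01, -2.85472333e+01,  6.99145021e-02,
        2.22506351e-02, -2.03816398e-05]), 'tool_pos': array([0.19616802, 0.51379467, 0.21861191]), 'tcp_rot': array([-1.02244258e-05,  1.81385222e-01,  9.83412121e-01, -3.54186548e-05]), 'wrist_force': array([-0.00663387, -0.49091407,  0.06678621]), 'torque': array([-0.01725917, -0.01744071,  0.00180225]), 'finger_force': 0.0, 'finger_gap': 0.09301708583072278}
```

```bash
python3 - <<'E'
import cv2
a=cv2.imread("pics/top0.png")[85:310,120:500];cv2.imwrite("pics/topc.png",cv2.resize(a,None,fx=2.1,fy=2.1,interpolation=2))
a=cv2.imread("pics/side0.png")[90:390,150:450];cv2.imwrite("pics/sidec.png",cv2.resize(a,None,fx=2,fy=2,interpolation=2))
E
```

```text
(no output)
```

View pics/topc.png

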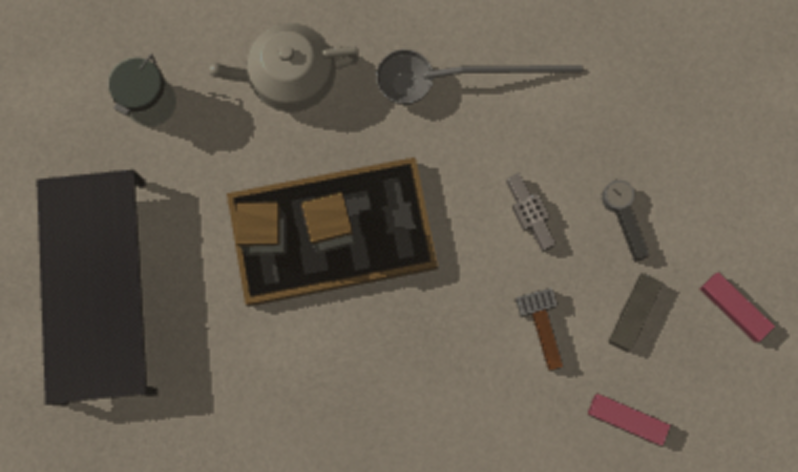

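View pics/sidec.png

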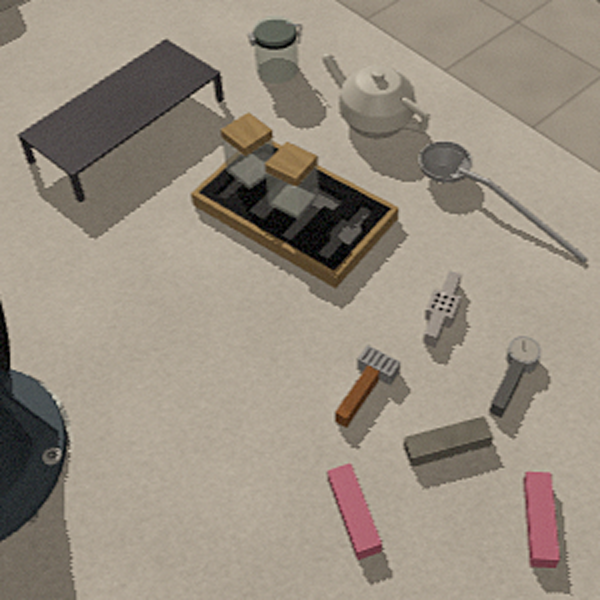

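```bash
cat >> h.py <<'E'
def rect(P):
    (c,s,a)=cv2.minAreaRect((P*1000).astype(np.float32)); return np.round(c,1),np.round(s,1),round(a,1)
def comps(W,lo,hi,mn=30):
    m=((W[...,2]>lo)&(W[...,2]<hi)).astype(np.uint8)
    n,l,st,c=cv2.connectedComponentsWithStats(m)
    for i in range(1,n):
        if st[i,4]>=mn: yield l==i,st[i]
E
python3 - <<'E'
from h import *
for n in("top","side"):
    d=np.load(f"{n}0.npz");W=d["W"]
    print(n,"bg z",np.nanmedian(W[150:300,330:480,2]))
    for lo,hi,nm in((.013,.04,"low"),(.05,.07,"shelf"),(.1,.13,"lid")):
        for m,st in comps(W,lo,hi):
            P=W[m]; print(nm,st.tolist(),rect(P[:,:2]),np.median(P[:,2]).round(4),d["im"][m].mean(0).round())
E
```

```text
top bg z 0.001366105880487023
low [299, 109, 39, 26, 346] (array([775.9, -90.3]), array([ 79.2, 101.1]), 33.8) 0.0231 [65. 70. 74.]
low [279, 112, 12, 6, 40] (array([7.93e+02, 6.00e-01]), array([12.6, 33.1]), 7.3) 0.031 [59. 68. 73.]
low [343, 116, 48, 4, 163] (array([ 782. , -241.7]), array([ 12. , 142.5]), 3.8) 0.0255 [71. 78. 82.]
low [259, 122, 21, 16, 34] (array([738.1,  40.6]), array([12.7, 74. ]), 39.6) 0.0355 [52. 61. 65.]
low [183, 125, 21, 20, 83] (array([726.4, 261.5]), array([27.2, 68.5]), 44.9) 0.0262 [52. 61. 63.]
low [228, 160, 101, 70, 3662] (array([553.4,  19.4]), array([158. , 264.9]), 10.7) 0.0257 [30. 39. 46.]
low [362, 168, 23, 36, 351] (array([ 578. , -253.2]), array([112.5,  37.6]), 26.5) 0.025 [ 85.  93. 101.]
low [407, 171, 22, 38, 343] (array([ 565., -382.]), array([112.1,  39.8]), 11.4) 0.0252 [68. 76. 81.]
low [410, 215, 25, 37, 411] (array([ 438.9, -391.7]), array([ 30.6, 104.7]), 62.6) 0.0246 [58. 68. 74.]
low [454, 215, 35, 33, 425] (array([ 444.3, -530.6]), array([104.2,  32.9]), 44.1) 0.0244 [ 72.  65. 121.]
low [366, 222, 22, 40, 365] (array([ 415.3,
[... 3302 characters left out ...]
141, 296, 30, 37, 216] (array([ 44.8, -61.4]), array([91.8, 19. ]), 22.2) 0.0591 [39. 36. 33.]
shelf [97, 330, 52, 22, 270] (array([-41.3, -70.3]), array([ 21.5, 108.3]), 60.9) 0.0606 [44. 41. 37.]
lid [76, 23, 96, 44, 643] (array([521. , 917.2]), array([375.1,  25.8]), 0.1) 0.1181 [32. 51. 76.]
lid [0, 74, 50, 27, 359] (array([150.5, 919.1]), array([161.7,  25.3]), 0.9) 0.1177 [32. 51. 76.]
lid [260, 146, 26, 21, 324] (array([542.2, 107.7]), array([56.3, 57.7]), 0.1) 0.1126 [ 70. 108. 134.]
lid [282, 161, 27, 22, 345] (array([548.6,  18.4]), array([57.3, 55.2]), 14.9) 0.1127 [ 71. 108. 134.]
lid [79, 280, 79, 55, 737] (array([-10. , -42.3]), array([ 87.9, 167.1]), 79.9) 0.1136 [40. 38. 34.]
```

The top view shows two jars on the case, at (243,193) and (276,190). The four tools are at (375,186), (418,190), (377,240) and (424,235). The stone candidates are grey at (424,235) and pink at (472,232) and (420,285). The grey one fits the description, and the enlarged crop confirms its colour. The press-shaped cutout is at the right-hand end, so case yaw is about +10.8°. I'll move the jars first.

Request:
apply_moves(
  moves=[
    {"xyz": [0.0578, -0.0678, 0], "rotation": [0, 0, -0.983], "grip": 1},
    {"xyz": [0.0578, -0.0678, 0], "rotation": [0, 0, -0.983], "grip": 1},
    {"xyz": [0.0578, -0.0678, 0], "rotation": [0, 0, -0.983], "grip": 1},
    {"xyz": [0.0578, -0.0678, 0], "rotation": [0, 0, -0.983], "grip": 1},
    {"xyz": [0.0578, -0.0678, 0], "rotation": [0, 0, -0.983], "grip": 1},
    {"xyz": [0.0578, -0.0678, 0], "rotation": [0, 0, -0.983], "grip": 1},
    {"xyz": [0.0578, -0.0678, 0], "rotation": [0, 0, -0.983], "grip": 1},
    {"xyz": [0.0578, -0.0678, 0], "rotation": [0, 0, -0.983], "grip": 1},
    {"xyz": [0.0578, -0.0678, 0], "rotation": [0, 0, -0.983], "grip": 1},
    {"xyz": [0.0578, -0.0678, 0], "rotation": [0, 0, -0.983], "grip": 1},
    {"xyz": [0, 0, 0], "rotation": [0, 0, 0], "grip": 1},
    {"xyz": [0, 0, 0], "rotation": [0, 0, 0], "grip": 1},
  ],
)

```text
clock: 2.6
tool_pos: [0.5425, 0.1073, 0.2184]
tcp_rot: [-0.0, 0.697, 0.717, -0.0]
wrist_force: [0.4, 0.2, -0.1]
finger_gap: 0.0932
finger_force: 0.0
```

```bash
cat >> h.py <<'E'
def st():
    s=r.sense();y=q2R(s["tcp_rot"])[:,1]
    print("t",round(s["clock"],2),"tcp",(s["tool_pos"]*1000).round(1),"yang",np.degrees(np.arctan2(y[1],y[0])).round(1),"F",s["wrist_force"].round(1),"gap",round(s["finger_gap"]*1000,1),"ff",round(float(s["finger_force"]),1))
E
python3 - <<'E'
from h import *
st()
f=grab("wrist");cv2.imwrite("pics/w1.png",f["image"]);W=cloud(f)
for m,s in comps(W,.1,.13,200):
    print(s.tolist(),rect(W[m][:,:2]),np.median(W[m][:,2]).round(4))
E
```

```text
t 2.6 tcp [542.5 107.3 218.4] yang 1.6 F [ 0.4  0.2 -0.1] gap 93.2 ff 0.0
[291, 171, 58, 57, 3156] (array([544.1, 108.9]), array([54.1, 53.8]), 1.1) 0.1123
[293, 251, 61, 52, 2471] (array([551.1,  20.3]), array([54.1, 54.3]), 14.2) 0.1122
```

Request:
apply_moves(
  moves=[
    {"xyz": [0.0015, 0.001, -0.05], "rotation": [0, 0, 0], "grip": 1},
    {"xyz": [0, 0, -0.05], "rotation": [0, 0, 0], "grip": 1},
    {"xyz": [0, 0, -0.05], "rotation": [0, 0, 0], "grip": 1},
    {"xyz": [0, 0, -0.05], "rotation": [0, 0, 0], "grip": 1},
    {"xyz": [0, 0, -0.05], "rotation": [0, 0, 0], "grip": 1},
    {"xyz": [0, 0, 0], "rotation": [0, 0, 0], "grip": 1},
    {"xyz": [0, 0, 0], "rotation": [0, 0, 0], "grip": 0.3},
    {"xyz": [0, 0, 0], "rotation": [0, 0, 0], "grip": 0.3},
    {"xyz": [0, 0, 0], "rotation": [0, 0, 0], "grip": 0.3},
    {"xyz": [0, 0, 0], "rotation": [0, 0, 0], "grip": 0.3},
    {"xyz": [0, 0, 0], "rotation": [0, 0, 0], "grip": 0.3},
    {"xyz": [0, 0, 0], "rotation": [0, 0, 0], "grip": 0.3},
  ],
)

```text
clock: 4.15
tool_pos: [0.5441, 0.1076, 0.0689]
tcp_rot: [0.0, 0.698, 0.716, 0.0]
wrist_force: [0.5, -0.5, 4.6]
finger_gap: 0.054
finger_force: 30.0
```

Request:
apply_moves(
  moves=[
    {"xyz": [0, 0, 0.02], "grip": 0.3, "rotation": [0, 0, 0]},
    {"xyz": [0, 0, 0.04], "grip": 0.3, "rotation": [0, 0, 0]},
    {"xyz": [0, 0, 0.04], "grip": 0.3, "rotation": [0, 0, 0]},
    {"xyz": [0, 0, 0.04], "grip": 0.3, "rotation": [0, 0, 0]},
    {"xyz": [-0.001, 0.025, 0], "grip": 0.3, "rotation": [0, 0, 0]},
    {"xyz": [-0.001, 0.05, 0], "grip": 0.3, "rotation": [0, 0, 0.1]},
    {"xyz": [-0.001, 0.06, 0], "grip": 0.3, "rotation": [0, 0, 0.1]},
    {"xyz": [-0.001, 0.06, 0], "grip": 0.3, "rotation": [0, 0, 0.1]},
    {"xyz": [-0.001, 0.06, 0], "grip": 0.3, "rotation": [0, 0, 0.1]},
    {"xyz": [-0.001, 0.06, 0], "grip": 0.3, "rotation": [0, 0, 0.1]},
    {"xyz": [-0.001, 0.05, 0], "grip": 0.3, "rotation": [0, 0, 0.1]},
    {"xyz": [0, 0.021, 0], "grip": 0.3, "rotation": [0, 0, 0]},
    {"xyz": [0, 0, -0.02], "grip": 0.3, "rotation": [0, 0, 0]},
    {"xyz": [0, 0, -0.02], "grip": 0.3, "rotation": [0, 0, 0]},
    {"xyz": [0, 0, -0.02], "grip": 0.3, "rotation": [0, 0, 0]},
    {"xyz": [0, 0, -0.005], "grip": 0.3, "rotation": [0, 0, 0]},
    {"xyz": [0, 0, 0], "grip": 0.3, "rotation": [0, 0, 0]},
    {"xyz": [0, 0, 0], "grip": 0.3, "rotation": [0, 0, 0]},
  ],
)

```text
clock: 6.4
tool_pos: [0.54, 0.3392, 0.1141]
tcp_rot: [0.0, 0.672, 0.741, 0.0]
wrist_force: [-0.5, -0.3, -2.5]
finger_gap: 0.0538
finger_force: 30.0
```

Request:
apply_moves(
  moves=[
    {"xyz": [0, 0, -0.005], "grip": 0.3, "rotation": [0, 0, 0]},
    {"xyz": [0, 0, -0.005], "grip": 0.3, "rotation": [0, 0, 0]},
    {"xyz": [0, 0, -0.003], "grip": 0.3, "rotation": [0, 0, 0]},
    {"xyz": [0, 0, -0.002], "grip": 0.3, "rotation": [0, 0, 0]},
    {"xyz": [0, 0, -0.001], "grip": 0.3, "rotation": [0, 0, 0]},
    {"xyz": [0, 0, 0], "grip": 0.3, "rotation": [0, 0, 0]},
  ],
)

```text
clock: 7.15
tool_pos: [0.5397, 0.3392, 0.1041]
tcp_rot: [0.0, 0.671, 0.741, 0.0]
wrist_force: [-0.2, -0.3, -1.6]
finger_gap: 0.0537
finger_force: 30.0
```

Request:
apply_moves(
  moves=[
    {"xyz": [0, 0, -0.001], "grip": 0.3, "rotation": [0, 0, 0]},
    {"xyz": [0, 0, -0.001], "grip": 0.3, "rotation": [0, 0, 0]},
    {"xyz": [0, 0, -0.001], "grip": 0.3, "rotation": [0, 0, 0]},
    {"xyz": [0, 0, 0], "grip": 0.3, "rotation": [0, 0, 0]},
  ],
)

```text
clock: 7.65
tool_pos: [0.5397, 0.3392, 0.1029]
tcp_rot: [0.0, 0.671, 0.741, 0.0]
wrist_force: [-2.0, -1.2, 5.5]
finger_gap: 0.0539
finger_force: 30.0
```

Request:
apply_moves(
  moves=[
    {"xyz": [0, 0, 0], "grip": 1, "rotation": [0, 0, 0]},
    {"xyz": [0, 0, 0], "grip": 1, "rotation": [0, 0, 0]},
    {"xyz": [0, 0, 0], "grip": 1, "rotation": [0, 0, 0]},
    {"xyz": [0, 0, 0.02], "grip": 1, "rotation": [0, 0, 0]},
    {"xyz": [0, 0, 0.06], "grip": 1, "rotation": [0, 0, 0]},
    {"xyz": [0, 0, 0.06], "grip": 1, "rotation": [0, 0, 0]},
    {"xyz": [0, 0, 0.055], "grip": 1, "rotation": [0, 0, 0]},
    {"xyz": [0.0023, -0.0667, 0], "grip": 1, "rotation": [0, 0, 0.156]},
    {"xyz": [0.0023, -0.0667, 0], "grip": 1, "rotation": [0, 0, 0.156]},
    {"xyz": [0.0023, -0.0667, 0], "grip": 1, "rotation": [0, 0, 0.156]},
    {"xyz": [0.0023, -0.0667, 0], "grip": 1, "rotation": [0, 0, 0.156]},
    {"xyz": [0.0023, -0.0667, 0], "grip": 1, "rotation": [0, 0, 0.156]},
    {"xyz": [0.0023, -0.0667, 0], "grip": 1, "rotation": [0, 0, 0.156]},
    {"xyz": [0.0023, -0.0667, 0], "grip": 1, "rotation": [0, 0, 0.156]},
    {"xyz": [0.0023, -0.0667, 0], "grip": 1, "rotation": [0, 0, 0.156]},
    {"xyz": [0, 0, 0], "grip": 1, "rotation": [0, 0, 0]},
    {"xyz": [0, 0, 0], "grip": 1, "rotation": [0, 0, 0]},
  ],
)

```text
clock: 9.78
tool_pos: [0.5508, 0.0195, 0.2198]
tcp_rot: [0.0, 0.614, 0.789, 0.0]
wrist_force: [-0.3, -0.1, -0.9]
finger_gap: 0.0933
finger_force: 0.0
```

```bash
python3 - <<'E'
from h import *
st()
for n in("wrist","top"):
    W=cloud(grab(n))
    for m,s in comps(W,.1,.16,200):
        print(n,s.tolist(),rect(W[m][:,:2]),np.median(W[m][:,2]).round(4))
E
```

```text
t 9.78 tcp [550.8  19.5 219.8] yang 14.2 F [-0.3 -0.1 -0.9] gap 93.3 ff 0.0
wrist [290, 172, 57, 57, 3104] (array([551.3,  19.7]), array([54. , 54.6]), 14.0) 0.1124
top [141, 180, 27, 25, 594] (array([539.1, 337. ]), array([55.5, 55.3]), 4.4) 0.147
```

Request:
apply_moves(
  moves=[
    {"xyz": [0, 0, -0.05], "rotation": [0, 0, 0], "grip": 1},
    {"xyz": [0, 0, -0.05], "rotation": [0, 0, 0], "grip": 1},
    {"xyz": [0, 0, -0.05], "rotation": [0, 0, 0], "grip": 1},
    {"xyz": [0, 0, -0.05], "rotation": [0, 0, 0], "grip": 1},
    {"xyz": [0, 0, -0.05], "rotation": [0, 0, 0], "grip": 1},
    {"xyz": [0, 0, 0], "rotation": [0, 0, 0], "grip": 1},
    {"xyz": [0, 0, 0], "rotation": [0, 0, 0], "grip": 0.3},
    {"xyz": [0, 0, 0], "rotation": [0, 0, 0], "grip": 0.3},
    {"xyz": [0, 0, 0], "rotation": [0, 0, 0], "grip": 0.3},
    {"xyz": [0, 0, 0], "rotation": [0, 0, 0], "grip": 0.3},
    {"xyz": [0, 0, 0], "rotation": [0, 0, 0], "grip": 0.3},
    {"xyz": [0, 0, 0], "rotation": [0, 0, 0], "grip": 0.3},
  ],
)

```text
clock: 11.38
tool_pos: [0.5509, 0.019, 0.0695]
tcp_rot: [0.0, 0.614, 0.789, 0.0]
wrist_force: [0.4, -0.2, 4.4]
finger_gap: 0.0536
finger_force: 30.0
```

Request:
apply_moves(
  moves=[
    {"xyz": [0, 0, 0.02], "grip": 0.3, "rotation": [0, 0, 0]},
    {"xyz": [0, 0, 0.04], "grip": 0.3, "rotation": [0, 0, 0]},
    {"xyz": [0, 0, 0.04], "grip": 0.3, "rotation": [0, 0, 0]},
    {"xyz": [0, 0, 0.04], "grip": 0.3, "rotation": [0, 0, 0]},
    {"xyz": [-0.0117, 0.0256, 0], "grip": 0.3, "rotation": [0, 0, -0.122]},
    {"xyz": [-0.0234, 0.0512, 0], "grip": 0.3, "rotation": [0, 0, -0.122]},
    {"xyz": [-0.0234, 0.0512, 0], "grip": 0.3, "rotation": [0, 0, -0.122]},
    {"xyz": [-0.0234, 0.0512, 0], "grip": 0.3, "rotation": [0, 0, -0.122]},
    {"xyz": [-0.0234, 0.0512, 0], "grip": 0.3, "rotation": [0, 0, -0.122]},
    {"xyz": [-0.0234, 0.0512, 0], "grip": 0.3, "rotation": [0, 0, -0.122]},
    {"xyz": [-0.0234, 0.0512, 0], "grip": 0.3, "rotation": [0, 0, -0.122]},
    {"xyz": [-0.0234, 0.0512, 0], "grip": 0.3, "rotation": [0, 0, -0.122]},
    {"xyz": [-0.0234, 0.0512, 0], "grip": 0.3, "rotation": [0, 0, -0.122]},
    {"xyz": [-0.0234, 0.0512, 0], "grip": 0.3, "rotation": [0, 0, -0.122]},
    {"xyz": [-0.0117, 0.0256, 0], "grip": 0.3, "rotation": [0, 0, 0]},
    {"xyz": [0, 0, -0.03], "grip": 0.3, "rotation": [0, 0, 0]},
    {"xyz": [0, 0, -0.03], "grip": 0.3, "rotation": [0, 0, 0]},
    {"xyz": [0, 0, -0.01], "grip": 0.3, "rotation": [0, 0, 0]},
    {"xyz": [0, 0, -0.005], "grip": 0.3, "rotation": [0, 0, 0]},
    {"xyz": [0, 0, 0], "grip": 0.3, "rotation": [0, 0, 0]},
  ],
)

```text
clock: 13.88
tool_pos: [0.4106, 0.3262, 0.1086]
tcp_rot: [0.0, 0.67, 0.742, 0.0]
wrist_force: [-0.0, -0.2, -1.5]
finger_gap: 0.0539
finger_force: 30.0
```

Request:
apply_moves(
  moves=[
    {"xyz": [0, 0, -0.004], "grip": 0.3, "rotation": [0, 0, 0]},
    {"xyz": [0, 0, -0.002], "grip": 0.3, "rotation": [0, 0, 0]},
    {"xyz": [0, 0, -0.001], "grip": 0.3, "rotation": [0, 0, 0]},
    {"xyz": [0, 0, -0.001], "grip": 0.3, "rotation": [0, 0, 0]},
    {"xyz": [0, 0, 0], "grip": 0.3, "rotation": [0, 0, 0]},
  ],
)

```text
clock: 14.5
tool_pos: [0.4104, 0.3263, 0.1035]
tcp_rot: [-0.0, 0.67, 0.742, 0.0]
wrist_force: [0.5, 0.3, 0.5]
finger_gap: 0.0538
finger_force: 30.0
```

Request:
apply_moves(
  moves=[
    {"xyz": [0, 0, -0.001], "grip": 0.3, "rotation": [0, 0, 0]},
    {"xyz": [0, 0, 0], "grip": 0.3, "rotation": [0, 0, 0]},
    {"xyz": [0, 0, 0], "grip": 1, "rotation": [0, 0, 0]},
    {"xyz": [0, 0, 0], "grip": 1, "rotation": [0, 0, 0]},
    {"xyz": [0, 0, 0], "grip": 1, "rotation": [0, 0, 0]},
    {"xyz": [0, 0, 0.02], "grip": 1, "rotation": [0, 0, 0]},
    {"xyz": [0, 0, 0.06], "grip": 1, "rotation": [0, 0, 0]},
    {"xyz": [0, 0, 0.06], "grip": 1, "rotation": [0, 0, 0]},
    {"xyz": [0, 0, 0.06], "grip": 1, "rotation": [0, 0, 0]},
    {"xyz": [0.03, -0.0638, 0.03], "grip": 1, "rotation": [0, 0, 0.09]},
    {"xyz": [0.03, -0.0638, 0.03], "grip": 1, "rotation": [0, 0, 0.09]},
    {"xyz": [0.03, -0.0638, 0.03], "grip": 1, "rotation": [0, 0, 0.09]},
    {"xyz": [0.03, -0.0638, 0.03], "grip": 1, "rotation": [0, 0, 0.09]},
    {"xyz": [0.03, -0.0638, 0.03], "grip": 1, "rotation": [0, 0, 0.09]},
    {"xyz": [0.03, -0.0638, 0.01], "grip": 1, "rotation": [0, 0, 0.09]},
    {"xyz": [0.03, -0.0638, 0], "grip": 1, "rotation": [0, 0, 0.09]},
    {"xyz": [0.03, -0.0638, 0], "grip": 1, "rotation": [0, 0, 0.09]},
    {"xyz": [0, 0, 0], "grip": 1, "rotation": [0, 0, 0]},
    {"xyz": [0, 0, 0], "grip": 1, "rotation": [0, 0, 0]},
  ],
)

```text
clock: 16.88
tool_pos: [0.554, 0.0205, 0.3192]
tcp_rot: [-0.0, 0.638, 0.77, 0.0]
wrist_force: [0.7, 0.3, 0.4]
finger_gap: 0.0928
finger_force: 0.0
```

```bash
python3 - <<'E'
from h import *
st()
f=grab("wrist");W=cloud(f);np.savez("case.npz",W=W);cv2.imwrite("pics/w2.png",f["image"])
for m,s in comps(W,.0215,.034,500): print("rim",s.tolist(),rect(W[m][:,:2]),np.median(W[m][:,2]).round(4),np.percentile(W[m][:,2],[5,95]))
for m,s in comps(W,.008,.019,100): print("floor",s.tolist(),rect(W[m][:,:2]),np.median(W[m][:,2]).round(4))
for t in "seat_thermo seat_stone seat_mallet seat_press".split():
    print(t,[(round(d["p"],2),np.round(d["location"]).tolist(),(W[int(d["location"][1]),int(d["location"][0])]*1000).round(1)) for d in spotter.place_of(f,t)])
W=cloud(grab("top"))
for m,s in comps(W,.1,.16,200):
        print("top",s.tolist(),rect(W[m][:,:2]),np.median(W[m][:,2]).round(4))
E
```

```text
t 16.88 tcp [554.   20.5 319.2] yang 10.8 F [0.7 0.3 0.4] gap 92.8 ff 0.0
rim [263, 77, 109, 169, 11424] (array([553.5,  21.4]), array([156.3, 264. ]), 11.0) 0.0244 [0.02289985 0.02583604]
rim [0, 96, 23, 68, 524] (array([ 80.5, -10.5]), array([21.9, 98.2]), 11.3) 0.0273 [0.0220295  0.03266422]
rim [194, 346, 52, 36, 569] (array([ 439.4, -389.4]), array([ 31.4, 103.2]), 62.3) 0.0225 [0.02165844 0.02369159]
floor [459, 0, 31, 40, 189] (array([728.3, 259.3]), array([20.9, 64.3]), 53.9) 0.0133
floor [0, 51, 45, 139, 3440] (array([91.8, -8.9]), array([215. ,  65.7]), 83.9) 0.0111
floor [279, 89, 80, 33, 1601] (array([537.7, 113.3]), array([118.3,  45.4]), 10.8) 0.0125
floor [282, 137, 71, 22, 1457] (array([547.7,  51.1]), array([108.2,  33.2]), 10.8) 0.0124
floor [279, 171, 69, 32, 1189] (array([552.6, -11.4]), array([110.1,  51.8]), 10.4) 0.0126
floor [283, 212, 70, 23, 1042] (array([571.5, -72.3]), array([116.5,  38.9]), 10.5) 0.0126
floor [425, 231, 26, 31, 271] (array([786.5, -70.1]), array([30., 60.]), 37.8) 0.0138
floor [399, 334, 11, 28, 105] (array([ 786. , -294.6]), array([ 9.9, 73.2]), 4.8) 0.0142
floor [196, 341, 52, 31, 247] (array([ 443.5, -376.2]), array([ 22.8, 105.6]), 74.3) 0.0137
floor [257, 355, 57, 16, 256] (array([ 562.2, -371.8]), array([112.5,  17.1]), 16.7) 0.0134
seat_thermo [(0.92, [316.0, 107.0], array([534.9, 110.6,  12. ]))]
seat_stone [(0.59, [315.0, 149.0], array([544.8,  50. ,  12.8]))]
seat_mallet [(0.78, [317.0, 184.0], array([557.1,  -6.7,  12.5]))]
seat_press [(0.63, [315.0, 221.0], array([565.3, -68.8,  11.6]))]
top [141, 180, 27, 25, 601] (array([539.5, 337.3]), array([55.1, 56.3]), 4.2) 0.1472
top [143, 229, 28, 24, 597] (array([410.2, 323.4]), array([54.5, 55.8]), 6.5) 0.1474
top [276, 373, 34, 18, 208] (array([ 67.2, -35.4]), array([91.7, 25. ]), 64.2) 0.1276
```

View pics/w2.png

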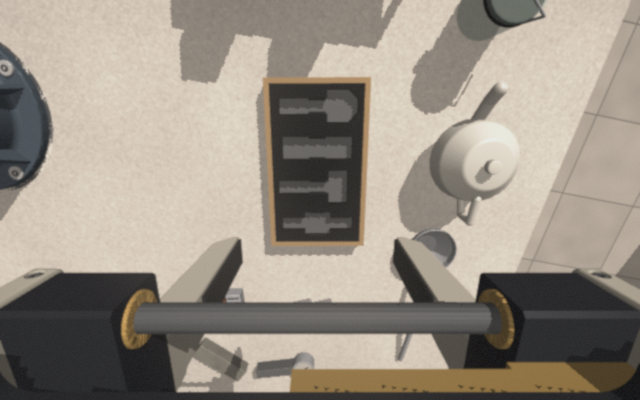

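Both jars stand on the shelf. The picture shows the empty case with cutouts at rows 107, 149, 184 and 221, heads to the right (+x). Next is the press.

Request:
apply_moves(
  moves=[
    {"xyz": [0.0032, -0.0379, -0.0249], "rotation": [0, 0, -0.9125], "grip": 0.7},
    {"xyz": [0.0032, -0.0379, -0.0249], "rotation": [0, 0, -0.9125], "grip": 0.7},
    {"xyz": [0.0032, -0.0379, -0.0249], "rotation": [0, 0, -0.9125], "grip": 0.7},
    {"xyz": [0.0032, -0.0379, -0.0249], "rotation": [0, 0, -0.9125], "grip": 0.7},
    {"xyz": [0.0032, -0.0379, -0.0249], "rotation": [0, 0, -0.9125], "grip": 0.7},
    {"xyz": [0.0032, -0.0379, -0.0249], "rotation": [0, 0, -0.9125], "grip": 0.7},
    {"xyz": [0.0032, -0.0379, -0.0249], "rotation": [0, 0, -0.9125], "grip": 0.7},
    {"xyz": [0.0032, -0.0379, -0.0249], "rotation": [0, 0, -0.9125], "grip": 0.7},
    {"xyz": [0.0032, -0.0379, -0.0249], "rotation": [0, 0, -0.9125], "grip": 0.7},
    {"xyz": [0.0032, -0.0379, -0.0249], "rotation": [0, 0, -0.9125], "grip": 0.7},
    {"xyz": [0.0032, -0.0379, -0.0249], "rotation": [0, 0, -0.9125], "grip": 0.7},
    {"xyz": [0.0032, -0.0379, -0.0249], "rotation": [0, 0, -0.9125], "grip": 0.7},
    {"xyz": [0, 0, 0], "rotation": [0, 0, 0], "grip": 0.7},
    {"xyz": [0, 0, 0], "rotation": [0, 0, 0], "grip": 0.7},
  ],
)

```text
clock: 18.92
tool_pos: [0.5776, -0.2522, 0.1401]
tcp_rot: [0.0, 0.975, 0.222, 0.0]
wrist_force: [0.2, -0.0, 0.2]
finger_gap: 0.0649
finger_force: 0.0
```

```bash
cat > look.py <<'E'
from h import *
import sys
st()
f=grab("wrist");W=cloud(f)
for m,s in comps(W,.014,.034,400):
    if s[1]+s[3]>398 or s[0]==0: continue
    P=W[m]; print(s.tolist(),rect(P[:,:2]),np.median(P[:,2]).round(4))
if len(sys.argv)>1: cv2.imwrite(sys.argv[1],f["image"])
f=grab("top");W=cloud(f)
for m,s in comps(W,.013,.04,200):
    P=W[m]
    if np.nanmean(P[:,1])<0.1 and P[:,0].mean()>.2: print("top",rect(P[:,:2]))
E
python3 look.py pics/w3.png
```

```text
t 18.93 tcp [ 577.6 -252.2  140.1] yang -64.4 F [ 0.2 -0.   0.2] gap 64.9 ff 0.0
[299, 141, 39, 109, 2770] (array([ 578.4, -252. ]), array([111.1,  37.7]), 24.5) 0.0223
[412, 208, 44, 75, 1867] (array([ 581.7, -375.8]), array([78.7, 41.6]), 7.1) 0.0226
[251, 283, 46, 20, 725] (array([ 458.5, -255.2]), array([20.6, 49.9]), 24.8) 0.022
[254, 334, 21, 33, 496] (array([ 385.9, -274.2]), array([47.7, 18. ]), 14.9) 0.022
[330, 334, 73, 35, 1527] (array([ 431.4, -386.2]), array([31.8, 87.6]), 61.4) 0.022
top (array([773.4, -87.1]), array([78.2, 92.7]), 39.0)
top (array([553.2,  19.3]), array([159. , 264.8]), 11.2)
top (array([ 563.7, -385.5]), array([110.1,  33.9]), 10.9)
top (array([ 439.2, -391.8]), array([ 31.3, 104.8]), 63.0)
top (array([ 444.4, -530. ]), array([104.6,  32. ]), 43.5)
top (array([ 295.8, -376.6]), array([104.9,  30.5]), 65.8)
```

View pics/w3.png

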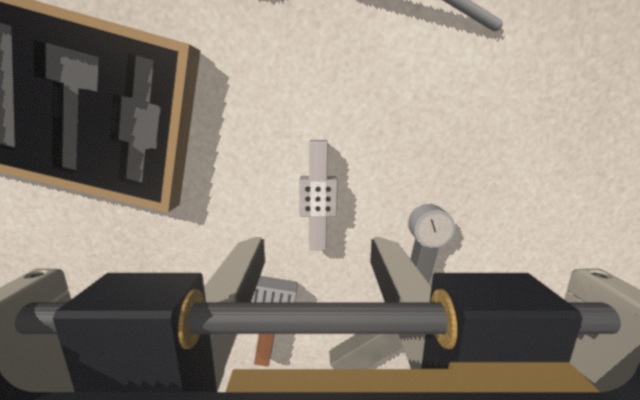

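Request:
apply_moves(
  moves=[
    {"xyz": [0.001, 0, -0.05], "rotation": [0, 0, -0.1], "grip": 0.7},
    {"xyz": [0, 0, -0.06], "rotation": [0, 0, 0], "grip": 0.7},
    {"xyz": [0, 0, -0.06], "rotation": [0, 0, 0], "grip": 0.7},
    {"xyz": [0, 0, -0.04], "rotation": [0, 0, 0], "grip": 0.7},
    {"xyz": [0, 0, 0], "rotation": [0, 0, 0], "grip": 0.7},
    {"xyz": [0, 0, 0], "rotation": [0, 0, 0], "grip": 0.1},
    {"xyz": [0, 0, 0], "rotation": [0, 0, 0], "grip": 0.1},
    {"xyz": [0, 0, 0], "rotation": [0, 0, 0], "grip": 0.1},
    {"xyz": [0, 0, 0], "rotation": [0, 0, 0], "grip": 0.1},
    {"xyz": [0, 0, 0], "rotation": [0, 0, 0], "grip": 0.1},
  ],
)

```text
clock: 20.27
tool_pos: [0.5783, -0.253, 0.0143]
tcp_rot: [0.0, 0.977, 0.215, 0.0]
wrist_force: [-1.1, 0.4, 7.8]
finger_gap: 0.0376
finger_force: 30.0
```

Request:
apply_moves(
  moves=[
    {"xyz": [0, 0, 0.02], "rotation": [0, 0, 0], "grip": 0.1},
    {"xyz": [0, 0, 0.04], "rotation": [0, 0, 0], "grip": 0.1},
    {"xyz": [0, 0, 0.04], "rotation": [0, 0, 0], "grip": 0.1},
    {"xyz": [-0.0013, 0.0304, 0], "rotation": [0, 0, -0.2], "grip": 0.1},
    {"xyz": [-0.0013, 0.0304, 0], "rotation": [0, 0, -0.2], "grip": 0.1},
    {"xyz": [-0.0013, 0.0304, 0], "rotation": [0, 0, -0.2], "grip": 0.1},
    {"xyz": [-0.0013, 0.0304, 0], "rotation": [0, 0, -0.2], "grip": 0.1},
    {"xyz": [-0.0013, 0.0304, 0], "rotation": [0, 0, -0.2], "grip": 0.1},
    {"xyz": [-0.0013, 0.0304, 0], "rotation": [0, 0, -0.2], "grip": 0.1},
    {"xyz": [-0.0013, 0.0304, 0], "rotation": [0, 0, -0.2], "grip": 0.1},
    {"xyz": [-0.0013, 0.0304, 0], "rotation": [0, 0, -0.2], "grip": 0.1},
    {"xyz": [-0.0013, 0.0304, 0], "rotation": [0, 0, -0.2], "grip": 0.1},
    {"xyz": [-0.0013, 0.0304, 0], "rotation": [0, 0, -0.2], "grip": 0.1},
    {"xyz": [0, 0, -0.03], "rotation": [0, 0, 0], "grip": 0.1},
    {"xyz": [0, 0, -0.02], "rotation": [0, 0, 0], "grip": 0.1},
    {"xyz": [0, 0, 0], "rotation": [0, 0, 0], "grip": 0.1},
    {"xyz": [0, 0, 0], "rotation": [0, 0, 0], "grip": 0.1},
  ],
)

```text
clock: 22.4
tool_pos: [0.5703, -0.071, 0.0435]
tcp_rot: [0.0, 0.995, 0.096, -0.0]
wrist_force: [-0.7, -1.4, -2.5]
finger_gap: 0.0379
finger_force: 30.0
```

```bash
python3 - <<'E'
from h import *
st()
f=grab("wrist");cv2.imwrite("pics/w4.png",cv2.resize(f["image"][150:,150:490],None,fx=2,fy=2))
E
```

```text
t 22.4 tcp [570.3 -71.   43.5] yang -79.0 F [-0.7 -1.4 -2.5] gap 37.9 ff 30.0
```

View pics/w4.png

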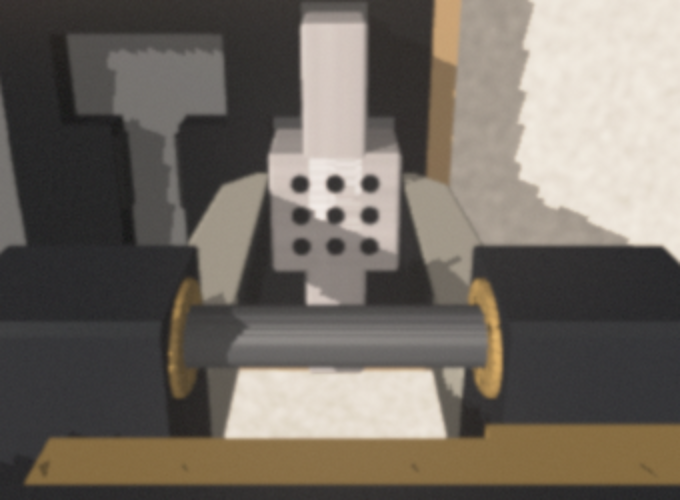

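The press held in the gripper sits centred over its cutout, with even margins around the chamber. Lowering it now.

Request:
apply_moves(
  moves=[
    {"xyz": [0, 0.0005, -0.004], "rotation": [0, 0, 0], "grip": 0.1},
    {"xyz": [0, 0, -0.004], "rotation": [0, 0, 0], "grip": 0.1},
    {"xyz": [0, 0, -0.004], "rotation": [0, 0, 0], "grip": 0.1},
    {"xyz": [0, 0, -0.003], "rotation": [0, 0, 0], "grip": 0.1},
    {"xyz": [0, 0, 0], "rotation": [0, 0, 0], "grip": 0.1},
  ],
)

```text
clock: 23.08
tool_pos: [0.5705, -0.0703, 0.0348]
tcp_rot: [0.0, 0.995, 0.096, 0.0]
wrist_force: [-0.2, -0.2, 1.9]
finger_gap: 0.0376
finger_force: 30.0
```

Request:
apply_moves(
  moves=[
    {"xyz": [0, 0, -0.003], "rotation": [0, 0, 0], "grip": 0.1},
    {"xyz": [0, 0, -0.003], "rotation": [0, 0, 0], "grip": 0.1},
    {"xyz": [0, 0, -0.003], "rotation": [0, 0, 0], "grip": 0.1},
    {"xyz": [0, 0, 0], "rotation": [0, 0, 0], "grip": 0.1},
  ],
)

```text
clock: 23.58
tool_pos: [0.5701, -0.0701, 0.0288]
tcp_rot: [-0.0, 0.995, 0.096, -0.0]
wrist_force: [2.3, -0.4, -2.7]
finger_gap: 0.0377
finger_force: 30.0
```

Request:
apply_moves(
  moves=[
    {"xyz": [0, 0, -0.001], "rotation": [0, 0, 0], "grip": 0.1},
    {"xyz": [0, 0, -0.001], "rotation": [0, 0, 0], "grip": 0.1},
    {"xyz": [0, 0, 0], "rotation": [0, 0, 0], "grip": 0.1},
  ],
)

```text
clock: 23.95
tool_pos: [0.5702, -0.0702, 0.0283]
tcp_rot: [0.0, 0.995, 0.096, -0.0]
wrist_force: [-2.0, -0.1, 5.7]
finger_gap: 0.038
finger_force: 30.0
```

Request:
apply_moves(
  moves=[
    {"xyz": [0, 0, 0], "rotation": [0, 0, 0], "grip": 0.55},
    {"xyz": [0, 0, 0], "rotation": [0, 0, 0], "grip": 0.55},
    {"xyz": [0, 0, 0], "rotation": [0, 0, 0], "grip": 0.55},
    {"xyz": [0, 0, 0.02], "rotation": [0, 0, 0], "grip": 0.55},
    {"xyz": [0, 0, 0.06], "rotation": [0, 0, 0], "grip": 0.55},
    {"xyz": [0, 0, 0.06], "rotation": [0, 0, 0], "grip": 0.7},
    {"xyz": [0, 0, 0.06], "rotation": [0, 0, 0], "grip": 0.7},
    {"xyz": [0, 0, 0], "rotation": [0, 0, 0], "grip": 0.7},
    {"xyz": [0, 0, 0], "rotation": [0, 0, 0], "grip": 0.7},
  ],
)

```text
clock: 25.08
tool_pos: [0.5698, -0.0701, 0.1477]
tcp_rot: [-0.0, 0.995, 0.096, -0.0]
wrist_force: [-0.8, -0.4, -1.1]
finger_gap: 0.0651
finger_force: 0.0
```

```bash
cat > look2.py <<'E'
from h import *
st()
f=grab("wrist");W=cloud(f)
ref=W[(W[...,2]>.020)&(W[...,2]<.030)][:,2]; print("insert z",np.median(ref).round(4))
for m,s in comps(W,.031,.06,300):
    if s[1]+s[3]>398: continue
    P=W[m]; print("proud",s.tolist(),rect(P[:,:2]),np.percentile(P[:,2],[5,50,95]).round(4))
f=grab("top");W=cloud(f)
for m,s in comps(W,.013,.04,200):
    P=W[m]
    if np.nanmean(P[:,1])<-.1 and P[:,0].mean()>.2: print("top",rect(P[:,:2]),s.tolist())
E
python3 look2.py
```

```text
t 25.07 tcp [569.8 -70.1 147.7] yang -78.9 F [-0.8 -0.4 -1.1] gap 65.1 ff 0.0
insert z 0.0242
proud [298, 141, 40, 112, 2854] (array([570.2, -69.8]), array([111.5,  37.8]), 12.2) [0.035  0.0363 0.0375]
top (array([ 564.7, -382.2]), array([112.8,  39.9]), 10.3) [407, 171, 22, 38, 348]
top (array([ 438.6, -391.4]), array([ 30.9, 105.4]), 61.9) [410, 215, 25, 37, 413]
top (array([ 444. , -530.5]), array([104. ,  32.6]), 44.4) [455, 215, 34, 33, 427]
top (array([ 414.9, -268.8]), array([106. ,  49.6]), 16.4) [366, 222, 22, 40, 364]
top (array([ 296. , -376.5]), array([104.4,  30.1]), 66.0) [401, 273, 38, 24, 426]
```

Request:
apply_moves(
  moves=[
    {"xyz": [-0.031, -0.0408, 0], "rotation": [0, 0, 0.08], "grip": 0.6},
    {"xyz": [-0.031, -0.0408, 0], "rotation": [0, 0, 0.08], "grip": 0.6},
    {"xyz": [-0.031, -0.0408, 0], "rotation": [0, 0, 0.08], "grip": 0.6},
    {"xyz": [-0.031, -0.0408, 0], "rotation": [0, 0, 0.08], "grip": 0.6},
    {"xyz": [-0.031, -0.0408, 0], "rotation": [0, 0, 0.08], "grip": 0.6},
    {"xyz": [-0.031, -0.0408, 0], "rotation": [0, 0, 0.08], "grip": 0.6},
    {"xyz": [-0.031, -0.0408, 0], "rotation": [0, 0, 0.08], "grip": 0.6},
    {"xyz": [-0.031, -0.0408, 0], "rotation": [0, 0, 0.08], "grip": 0.6},
    {"xyz": [0, 0, 0], "rotation": [0, 0, 0], "grip": 0.6},
    {"xyz": [0, 0, 0], "rotation": [0, 0, 0], "grip": 0.6},
  ],
)

```text
clock: 26.42
tool_pos: [0.4215, -0.2655, 0.1475]
tcp_rot: [-0.0, 0.991, 0.134, -0.0]
wrist_force: [0.4, 0.0, -0.6]
finger_gap: 0.0561
finger_force: 0.0
```

```bash
python3 look.py pics/w5.png
```

```text
t 26.43 tcp [ 421.5 -265.5  147.5] yang -74.6 F [ 0.4  0.  -0.6] gap 56.1 ff 0.0
[463, 12, 53, 135, 4027] (array([ 565.5, -383.9]), array([113.6,  41.7]), 17.2) 0.0226
[292, 151, 52, 100, 2589] (array([ 414.5, -266.5]), array([104.9,  50. ]), 14.8) 0.0223
[391, 166, 97, 89, 3093] (array([ 438.3, -389.8]), array([ 31.2, 104.1]), 62.3) 0.0222
[529, 191, 58, 93, 2843] (array([ 444.6, -527.7]), array([104. ,  31.7]), 43.6) 0.0222
top (array([769.4, -83.1]), array([80.9, 79.9]), 51.6)
top (array([553.4,  19.5]), array([159.3, 264.7]), 11.0)
top (array([ 566.3, -381.3]), array([108.8,  40.8]), 10.4)
top (array([ 444.6, -530.2]), array([104.9,  32.8]), 42.9)
top (array([ 294.2, -380.6]), array([98. , 30.2]), 66.3)
```

View pics/w5.png

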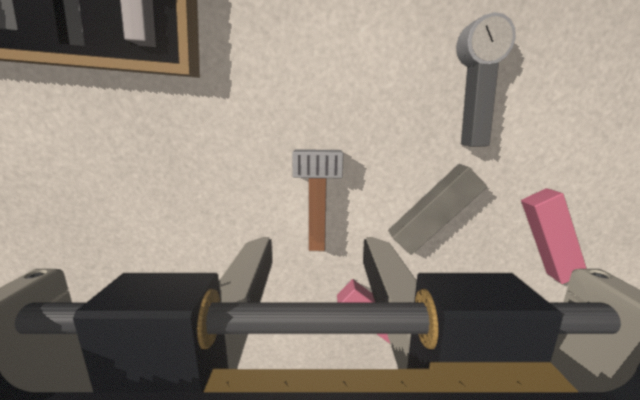

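Mallet head is at (317,163) with the handle down to (317,250), matching the fit. Grasping it.

Request:
apply_moves(
  moves=[
    {"xyz": [0, 0.0013, -0.05], "rotation": [0, 0, -0.09], "grip": 0.6},
    {"xyz": [0, 0, -0.07], "rotation": [0, 0, 0], "grip": 0.6},
    {"xyz": [0, 0, -0.06], "rotation": [0, 0, 0], "grip": 0.6},
    {"xyz": [0, 0, -0.042], "rotation": [0, 0, 0], "grip": 0.6},
    {"xyz": [0, 0, 0], "rotation": [0, 0, 0], "grip": 0.6},
    {"xyz": [0, 0, 0], "rotation": [0, 0, 0], "grip": 0.05},
    {"xyz": [0, 0, 0], "rotation": [0, 0, 0], "grip": 0.05},
    {"xyz": [0, 0, 0], "rotation": [0, 0, 0], "grip": 0.05},
    {"xyz": [0, 0, 0], "rotation": [0, 0, 0], "grip": 0.05},
    {"xyz": [0, 0, 0], "rotation": [0, 0, 0], "grip": 0.05},
  ],
)

```text
clock: 27.78
tool_pos: [0.4215, -0.2653, 0.0151]
tcp_rot: [0.0, 0.992, 0.129, 0.0]
wrist_force: [0.2, 1.7, 4.8]
finger_gap: 0.0176
finger_force: 30.0
```

Request:
apply_moves(
  moves=[
    {"xyz": [0, 0, 0.02], "rotation": [0, 0, 0], "grip": 0.05},
    {"xyz": [0, 0, 0.04], "rotation": [0, 0, 0], "grip": 0.05},
    {"xyz": [0, 0, 0.04], "rotation": [0, 0, 0], "grip": 0.05},
    {"xyz": [0.0229, 0.0426, 0.025], "rotation": [0, 0, -0.057], "grip": 0.05},
    {"xyz": [0.0229, 0.0427, 0], "rotation": [0, 0, -0.057], "grip": 0.05},
    {"xyz": [0.0229, 0.0426, 0], "rotation": [0, 0, -0.057], "grip": 0.05},
    {"xyz": [0.0229, 0.0427, 0], "rotation": [0, 0, -0.057], "grip": 0.05},
    {"xyz": [0.0229, 0.0426, 0], "rotation": [0, 0, -0.057], "grip": 0.05},
    {"xyz": [0.0229, 0.0427, 0], "rotation": [0, 0, -0.057], "grip": 0.05},
    {"xyz": [0.0229, 0.0426, 0], "rotation": [0, 0, -0.057], "grip": 0.05},
    {"xyz": [0.0229, 0.0427, 0], "rotation": [0, 0, -0.057], "grip": 0.05},
    {"xyz": [0.0229, 0.0426, 0], "rotation": [0, 0, -0.057], "grip": 0.05},
    {"xyz": [0.0229, 0.0427, 0], "rotation": [0, 0, -0.057], "grip": 0.05},
    {"xyz": [0, 0, -0.03], "rotation": [0, 0, 0], "grip": 0.05},
    {"xyz": [0, 0, -0.03], "rotation": [0, 0, 0], "grip": 0.05},
    {"xyz": [0, 0, -0.018], "rotation": [0, 0, 0], "grip": 0.05},
    {"xyz": [0, 0, 0], "rotation": [0, 0, 0], "grip": 0.05},
    {"xyz": [0, 0, 0], "rotation": [0, 0, 0], "grip": 0.05},
  ],
)

```text
clock: 30.02
tool_pos: [0.5589, -0.0097, 0.0432]
tcp_rot: [0.0, 0.995, 0.095, 0.0]
wrist_force: [-0.4, 0.5, -2.4]
finger_gap: 0.0178
finger_force: 30.0
```

```bash
python3 - <<'E'
from h import *
st()
f=grab("wrist");cv2.imwrite("pics/w6.png",cv2.resize(f["image"][100:,150:490],None,fx=2,fy=2))
W=cloud(f)
for m,s in comps(W,.046,.07,300): 
  P=W[m];print(s.tolist(),rect(P[:,:2]),np.percentile(P[:,2],[5,50,95]).round(4))
E
```

```text
t 30.02 tcp [558.9  -9.7  43.2] yang -79.1 F [-0.4  0.5 -2.4] gap 17.8 ff 30.0
[271, 179, 93, 124, 7516] (array([565. ,  -7.9]), array([78.2, 50. ]), 10.8) [0.0491 0.0505 0.0637]
```

View pics/w6.png

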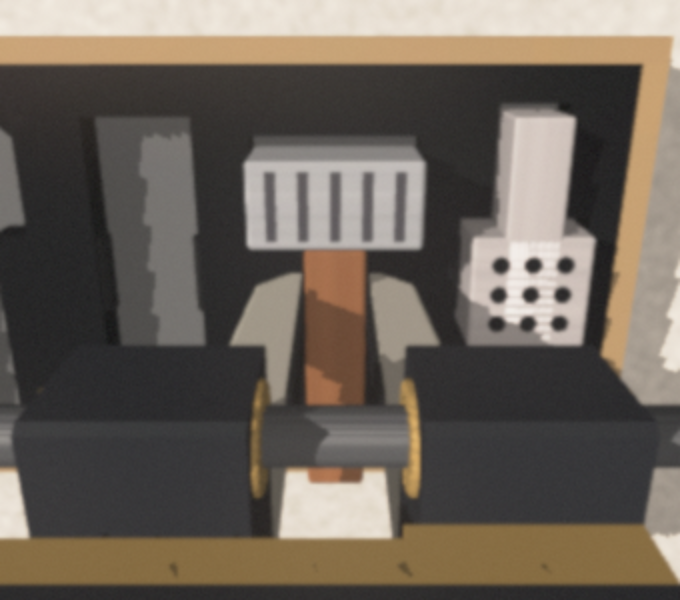

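The mallet is centred over its T cutout, with an even dark margin around the head. Lowering it.

Request:
apply_moves(
  moves=[
    {"xyz": [0, 0, -0.004], "rotation": [0, 0, 0], "grip": 0.05},
    {"xyz": [0, 0, -0.004], "rotation": [0, 0, 0], "grip": 0.05},
    {"xyz": [0, 0, -0.004], "rotation": [0, 0, 0], "grip": 0.05},
    {"xyz": [0, 0, -0.002], "rotation": [0, 0, 0], "grip": 0.05},
    {"xyz": [0, 0, 0], "rotation": [0, 0, 0], "grip": 0.05},
  ],
)

```text
clock: 30.7
tool_pos: [0.5591, -0.0093, 0.0348]
tcp_rot: [0.0, 0.995, 0.095, 0.0]
wrist_force: [0.9, 0.2, 1.5]
finger_gap: 0.0178
finger_force: 30.0
```

Request:
apply_moves(
  moves=[
    {"xyz": [0, 0, -0.003], "rotation": [0, 0, 0], "grip": 0.05},
    {"xyz": [0, 0, -0.003], "rotation": [0, 0, 0], "grip": 0.05},
    {"xyz": [0, 0, -0.002], "rotation": [0, 0, 0], "grip": 0.05},
    {"xyz": [0, 0, -0.001], "rotation": [0, 0, 0], "grip": 0.05},
    {"xyz": [0, 0, -0.001], "rotation": [0, 0, 0], "grip": 0.05},
    {"xyz": [0, 0, 0], "rotation": [0, 0, 0], "grip": 0.05},
  ],
)

```text
clock: 31.45
tool_pos: [0.5588, -0.0093, 0.029]
tcp_rot: [0.0, 0.995, 0.095, -0.0]
wrist_force: [-2.2, -0.4, 9.6]
finger_gap: 0.0177
finger_force: 30.0
```

Request:
apply_moves(
  moves=[
    {"xyz": [0, 0, 0], "rotation": [0, 0, 0], "grip": 0.35},
    {"xyz": [0, 0, 0], "rotation": [0, 0, 0], "grip": 0.35},
    {"xyz": [0, 0, 0], "rotation": [0, 0, 0], "grip": 0.35},
    {"xyz": [0, 0, 0.02], "rotation": [0, 0, 0], "grip": 0.35},
    {"xyz": [0, 0, 0.06], "rotation": [0, 0, 0], "grip": 0.35},
    {"xyz": [0, 0, 0.06], "rotation": [0, 0, 0], "grip": 0.7},
    {"xyz": [0, 0, 0.06], "rotation": [0, 0, 0], "grip": 0.7},
    {"xyz": [0, 0, 0], "rotation": [0, 0, 0], "grip": 0.7},
    {"xyz": [0, 0, 0], "rotation": [0, 0, 0], "grip": 0.7},
  ],
)

```text
clock: 32.58
tool_pos: [0.5584, -0.0093, 0.1483]
tcp_rot: [-0.0, 0.995, 0.095, -0.0]
wrist_force: [0.2, 0.3, -0.3]
finger_gap: 0.0638
finger_force: 0.0
```

```bash
python3 look2.py
```

```text
t 32.58 tcp [558.4  -9.3 148.3] yang -79.1 F [ 0.2  0.3 -0.3] gap 63.8 ff 0.0
insert z 0.0243
proud [361, 142, 41, 103, 2631] (array([574.6, -68.9]), array([102.1,  37.9]), 11.0) [0.0348 0.0363 0.0375]
proud [291, 153, 54, 104, 2832] (array([551.2, -10.7]), array([105.8,  50. ]), 11.2) [0.0351 0.0363 0.0375]
proud [0, 179, 22, 108, 1201] (array([473.6, 269.7]), array([ 17.6, 109. ]), 86.3) [0.0531 0.0575 0.0589]
top (array([ 564.2, -381.9]), array([112.1,  40.1]), 11.6) [407, 171, 22, 38, 346]
top (array([ 438.6, -391.4]), array([ 30.4, 105.3]), 62.8) [410, 215, 25, 37, 410]
top (array([ 444.5, -529.9]), array([104.9,  31.9]), 42.8) [454, 215, 35, 33, 423]
top (array([ 295.9, -376.7]), array([104.6,  30.6]), 65.9) [400, 273, 39, 24, 429]
```

Request:
apply_moves(
  moves=[
    {"xyz": [-0.0201, -0.0634, 0], "rotation": [0, 0, -0.56], "grip": 0.7},
    {"xyz": [-0.0201, -0.0634, 0], "rotation": [0, 0, -0.56], "grip": 0.7},
    {"xyz": [-0.0201, -0.0634, 0], "rotation": [0, 0, -0.56], "grip": 0.7},
    {"xyz": [-0.0201, -0.0634, 0], "rotation": [0, 0, -0.56], "grip": 0.7},
    {"xyz": [-0.0201, -0.0634, 0], "rotation": [0, 0, -0.56], "grip": 0.7},
    {"xyz": [-0.0201, -0.0634, 0], "rotation": [0, 0, -0.56], "grip": 0.7},
    {"xyz": [-0.0201, -0.0634, 0], "rotation": [0, 0, -0.56], "grip": 0.7},
    {"xyz": [-0.0201, -0.0634, 0], "rotation": [0, 0, -0.56], "grip": 0.7},
    {"xyz": [-0.0201, -0.0634, 0], "rotation": [0, 0, -0.56], "grip": 0.7},
    {"xyz": [-0.0201, -0.0634, 0], "rotation": [0, 0, -0.56], "grip": 0.7},
    {"xyz": [0, 0, 0], "rotation": [0, 0, 0], "grip": 0.7},
    {"xyz": [0, 0, 0], "rotation": [0, 0, 0], "grip": 0.7},
  ],
)

```text
clock: 34.17
tool_pos: [0.438, -0.3889, 0.1478]
tcp_rot: [-0.001, 0.971, -0.238, -0.001]
wrist_force: [-0.3, 1.2, -0.5]
finger_gap: 0.0653
finger_force: 0.0
```

```bash
python3 look.py pics/w7.png
```

```text
t 34.17 tcp [ 438.  -388.9  147.8] yang -117.5 F [-0.3  1.2 -0.5] gap 65.3 ff 0.0
[194, 21, 108, 109, 3604] (array([ 565.7, -385.5]), array([113.5,  41. ]), 18.9) 0.0226
[387, 92, 114, 66, 3647] (array([ 443.9, -528.1]), array([104.2,  30.1]), 43.6) 0.0223
[304, 143, 30, 100, 2920] (array([ 438.3, -390.1]), array([ 29.9, 103.8]), 63.2) 0.0223
[319, 293, 66, 10, 532] (array([ 312.3, -366.6]), array([73.6,  8.6]), 64.5) 0.0211
top (array([770.2, -82.1]), array([78.6, 80.3]), 48.1)
top (array([554. ,  19.6]), array([159.3, 264.6]), 11.0)
top (array([ 586. , -376.7]), array([67.8, 42. ]), 5.6)
```

View pics/w7.png

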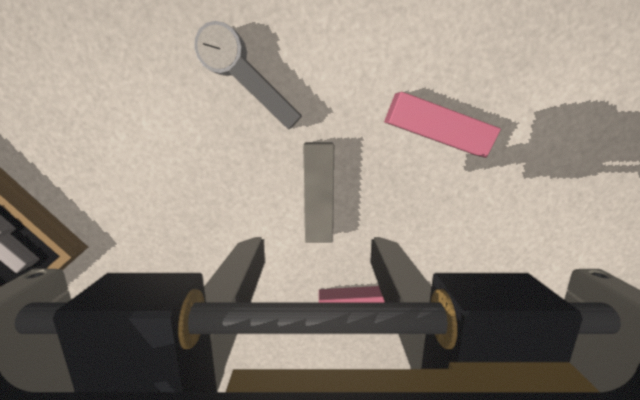

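The mallet is home (12 mm proud). In this view the grey stone is at (318,192), and the pink look-alikes at (443,124) and (350,296) are to be left alone. Grasping the grey one.

Request:
apply_moves(
  moves=[
    {"xyz": [0.0005, -0.0018, -0.05], "rotation": [0, 0, 0.03], "grip": 0.7},
    {"xyz": [0, 0, -0.07], "rotation": [0, 0, 0], "grip": 0.7},
    {"xyz": [0, 0, -0.06], "rotation": [0, 0, 0], "grip": 0.7},
    {"xyz": [0, 0, -0.042], "rotation": [0, 0, 0], "grip": 0.7},
    {"xyz": [0, 0, 0], "rotation": [0, 0, 0], "grip": 0.7},
    {"xyz": [0, 0, 0], "rotation": [0, 0, 0], "grip": 0.1},
    {"xyz": [0, 0, 0], "rotation": [0, 0, 0], "grip": 0.1},
    {"xyz": [0, 0, 0], "rotation": [0, 0, 0], "grip": 0.1},
    {"xyz": [0, 0, 0], "rotation": [0, 0, 0], "grip": 0.1},
    {"xyz": [0, 0, 0], "rotation": [0, 0, 0], "grip": 0.1},
  ],
)

```text
clock: 35.52
tool_pos: [0.4386, -0.3909, 0.0157]
tcp_rot: [0.0, 0.972, -0.237, 0.0]
wrist_force: [-0.1, 1.0, 5.2]
finger_gap: 0.0295
finger_force: 30.0
```

Request:
apply_moves(
  moves=[
    {"xyz": [0, 0, 0.02], "rotation": [0, 0, 0], "grip": 0.1},
    {"xyz": [0, 0, 0.05], "rotation": [0, 0, 0], "grip": 0.1},
    {"xyz": [0, 0, 0.05], "rotation": [0, 0, 0], "grip": 0.1},
    {"xyz": [0.0151, 0.0614, 0.02], "rotation": [0, 0, 0.464], "grip": 0.1},
    {"xyz": [0.0151, 0.0614, 0], "rotation": [0, 0, 0.464], "grip": 0.1},
    {"xyz": [0.0151, 0.0614, 0], "rotation": [0, 0, 0.464], "grip": 0.1},
    {"xyz": [0.0151, 0.0614, 0], "rotation": [0, 0, 0.464], "grip": 0.1},
    {"xyz": [0.0151, 0.0614, 0], "rotation": [0, 0, 0.464], "grip": 0.1},
    {"xyz": [0.0151, 0.0614, 0], "rotation": [0, 0, 0.464], "grip": 0.1},
    {"xyz": [0.0151, 0.0614, 0], "rotation": [0, 0, 0.464], "grip": 0.1},
    {"xyz": [0.0151, 0.0614, 0], "rotation": [0, 0, 0.464], "grip": 0.1},
    {"xyz": [0.0151, 0.0614, 0], "rotation": [0, 0, 0.464], "grip": 0.1},
    {"xyz": [0.0151, 0.0614, 0], "rotation": [0, 0, 0.464], "grip": 0.1},
    {"xyz": [0.0151, 0.0614, 0], "rotation": [0, 0, 0.464], "grip": 0.1},
    {"xyz": [0.0151, 0.0614, 0], "rotation": [0, 0, 0.464], "grip": 0.1},
    {"xyz": [0, 0, -0.04], "rotation": [0, 0, 0], "grip": 0.1},
    {"xyz": [0, 0, -0.035], "rotation": [0, 0, 0], "grip": 0.1},
    {"xyz": [0, 0, -0.018], "rotation": [0, 0, 0], "grip": 0.1},
    {"xyz": [0, 0, 0], "rotation": [0, 0, 0], "grip": 0.1},
    {"xyz": [0, 0, 0], "rotation": [0, 0, 0], "grip": 0.1},
  ],
)

```text
clock: 38.02
tool_pos: [0.5476, 0.0512, 0.0444]
tcp_rot: [0.0, 0.995, 0.095, 0.001]
wrist_force: [-0.8, -0.0, -0.7]
finger_gap: 0.0298
finger_force: 30.0
```

```bash
python3 - <<'E'
from h import *
st()
f=grab("wrist");cv2.imwrite("pics/w8.png",cv2.resize(f["image"][100:,150:490],None,fx=2,fy=2))
W=cloud(f)
for m,s in comps(W,.046,.07,300): 
  P=W[m];print(s.tolist(),rect(P[:,:2]),np.percentile(P[:,2],[5,50,95]).round(4))
E
```

```text
t 38.02 tcp [547.6  51.2  44.4] yang -79.1 F [-0.8 -0.  -0.7] gap 29.8 ff 30.0
[261, 168, 114, 135, 8039] (array([556.6,  53.7]), array([87.6, 55.8]), 30.4) [0.0498 0.0509 0.063 ]
```

View pics/w8.png

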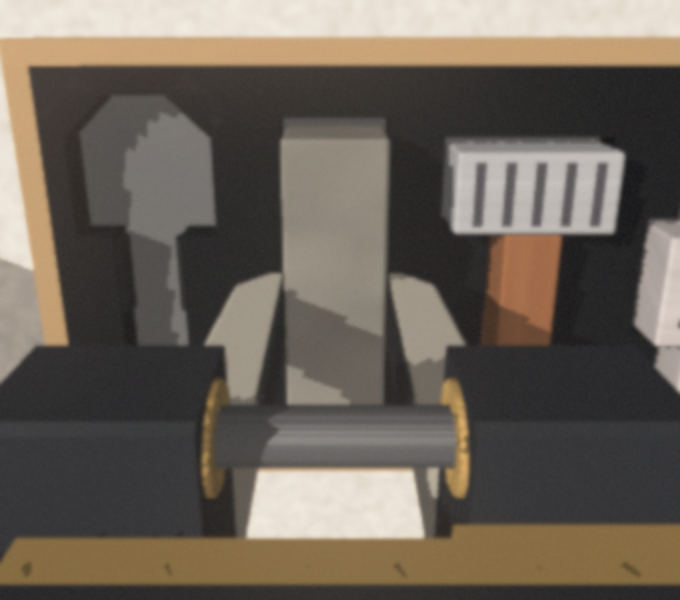

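The whetstone is straight and centred over its cutout (cutout edge visible at row 125). Lowering it.

Request:
apply_moves(
  moves=[
    {"xyz": [0, 0, -0.004], "rotation": [0, 0, 0], "grip": 0.1},
    {"xyz": [0, 0, -0.004], "rotation": [0, 0, 0], "grip": 0.1},
    {"xyz": [0, 0, -0.004], "rotation": [0, 0, 0], "grip": 0.1},
    {"xyz": [0, 0, -0.003], "rotation": [0, 0, 0], "grip": 0.1},
    {"xyz": [0, 0, 0], "rotation": [0, 0, 0], "grip": 0.1},
  ],
)

```text
clock: 38.7
tool_pos: [0.5476, 0.0513, 0.0346]
tcp_rot: [0.0, 0.995, 0.095, 0.0]
wrist_force: [1.5, 0.7, -0.1]
finger_gap: 0.0294
finger_force: 30.0
```

Request:
apply_moves(
  moves=[
    {"xyz": [0, 0, -0.003], "rotation": [0, 0, 0], "grip": 0.1},
    {"xyz": [0, 0, -0.003], "rotation": [0, 0, 0], "grip": 0.1},
    {"xyz": [0, 0, -0.002], "rotation": [0, 0, 0], "grip": 0.1},
    {"xyz": [0, 0, -0.001], "rotation": [0, 0, 0], "grip": 0.1},
    {"xyz": [0, 0, 0], "rotation": [0, 0, 0], "grip": 0.1},
  ],
)

```text
clock: 39.33
tool_pos: [0.5473, 0.0513, 0.0297]
tcp_rot: [0.0, 0.995, 0.095, 0.0]
wrist_force: [-3.0, 0.3, 11.8]
finger_gap: 0.0295
finger_force: 30.0
```

Request:
apply_moves(
  moves=[
    {"xyz": [0, 0, 0], "rotation": [0, 0, 0], "grip": 0.48},
    {"xyz": [0, 0, 0], "rotation": [0, 0, 0], "grip": 0.48},
    {"xyz": [0, 0, 0], "rotation": [0, 0, 0], "grip": 0.48},
    {"xyz": [0, 0, 0.02], "rotation": [0, 0, 0], "grip": 0.48},
    {"xyz": [0, 0, 0.06], "rotation": [0, 0, 0], "grip": 0.48},
    {"xyz": [0, 0, 0.06], "rotation": [0, 0, 0], "grip": 0.7},
    {"xyz": [0, 0, 0.06], "rotation": [0, 0, 0], "grip": 0.7},
    {"xyz": [0, 0, 0], "rotation": [0, 0, 0], "grip": 0.7},
    {"xyz": [0, 0, 0], "rotation": [0, 0, 0], "grip": 0.7},
  ],
)

```text
clock: 40.45
tool_pos: [0.5468, 0.0512, 0.1489]
tcp_rot: [-0.0, 0.995, 0.095, -0.0]
wrist_force: [-0.4, -0.6, -0.2]
finger_gap: 0.0647
finger_force: 0.0
```

```bash
python3 look2.py
```

```text
t 40.45 tcp [546.8  51.2 148.9] yang -79.1 F [-0.4 -0.6 -0.2] gap 64.7 ff 0.0
insert z 0.0243
proud [0, 49, 86, 250, 14158] (array([516.5, 308.9]), array([222.6,  76.4]), 5.1) [0.0548 0.0581 0.0593]
proud [422, 142, 44, 111, 2996] (array([569.7, -70. ]), array([112. ,  38.9]), 11.6) [0.0342 0.0363 0.0375]
proud [302, 146, 32, 103, 3164] (array([546.8,  51.4]), array([103.6,  30. ]), 11.0) [0.0351 0.0363 0.0374]
proud [356, 153, 55, 103, 2598] (array([551.7, -10. ]), array([105. ,  49.9]), 10.6) [0.0348 0.0363 0.0375]
top (array([ 564.6, -381.8]), array([113.7,  40.8]), 10.9) [407, 171, 22, 38, 346]
top (array([ 444.9, -529.9]), array([103.6,  33.1]), 44.4) [454, 215, 35, 33, 432]
top (array([ 295.9, -376.3]), array([104.5,  30.2]), 66.4) [400, 273, 39, 24, 428]
```

Request:
apply_moves(
  moves=[
    {"xyz": [0.0023, -0.0606, 0], "rotation": [0, 0, 0.086], "grip": 0.6},
    {"xyz": [0.0023, -0.0606, 0], "rotation": [0, 0, 0.086], "grip": 0.6},
    {"xyz": [0.0023, -0.0606, 0], "rotation": [0, 0, 0.086], "grip": 0.6},
    {"xyz": [0.0023, -0.0606, 0], "rotation": [0, 0, 0.086], "grip": 0.6},
    {"xyz": [0.0023, -0.0606, 0], "rotation": [0, 0, 0.086], "grip": 0.6},
    {"xyz": [0.0023, -0.0606, 0], "rotation": [0, 0, 0.086], "grip": 0.6},
    {"xyz": [0.0023, -0.0606, 0], "rotation": [0, 0, 0.086], "grip": 0.6},
    {"xyz": [0.0023, -0.0606, 0], "rotation": [0, 0, 0.086], "grip": 0.6},
    {"xyz": [0.0023, -0.0606, 0], "rotation": [0, 0, 0.086], "grip": 0.6},
    {"xyz": [0.0023, -0.0606, 0], "rotation": [0, 0, 0.086], "grip": 0.6},
    {"xyz": [0.0023, -0.0606, 0], "rotation": [0, 0, 0.086], "grip": 0.6},
    {"xyz": [0.0023, -0.0606, 0], "rotation": [0, 0, 0.086], "grip": 0.6},
    {"xyz": [0, 0, 0], "rotation": [0, 0, 0], "grip": 0.6},
    {"xyz": [0, 0, 0], "rotation": [0, 0, 0], "grip": 0.6},
  ],
)

```text
clock: 42.3
tool_pos: [0.5634, -0.3842, 0.1482]
tcp_rot: [-0.001, 0.988, 0.156, -0.001]
wrist_force: [0.2, 1.2, 0.7]
finger_gap: 0.0562
finger_force: 0.0
```

```bash
python3 - <<'E'
from h import *
st()
f=grab("wrist");W=cloud(f);cv2.imwrite("pics/w9.png",f["image"])
for m,s in comps(W,.018,.034,400):
    P=W[m][:,:2]*1000
    print(s.tolist(),rect(P/1000))
    if abs(P.mean(0)-[564,-385]).max()<25:
        h=P.mean(0)
        a=np.radians(18.)
        for _ in range(6):
            d=np.array([np.cos(a),np.sin(a)]);n=np.array([-d[1],d[0]])
            l=P@d; B=P[(l<l.max()-46)&(l>l.min()+2)]
            # bar axis: midline of min/max lateral in bins
            lb=B@d; bins=np.linspace(lb.min(),lb.max(),13); mid=[]
            for i in range(12):
                q=B[(lb>=bins[i])&(lb<bins[i+1])]@n; mid.append((np.percentile(q,3)+np.percentile(q,97))/2)
            k,c=np.polyfit((bins[:-1]+bins[1:])/2,mid,1); a+=np.arctan(k)
        d=np.array([np.cos(a),np.sin(a)]);n=np.array([-d[1],d[0]]);l=P@d
        o=d*((l.min()+55+l.max()-59)/2)+n*np.median(mid)
        print("yaw",np.degrees(a),"origin",o,"len",np.ptp(l))
E
```

```text
t 42.3 tcp [ 563.4 -384.2  148.2] yang -72.0 F [0.2 1.2 0.7] gap 56.2 ff 0.0
[0, 0, 54, 177, 7061] (array([572.6, -86.8]), array([154.3,  48.1]), 10.7)
[299, 137, 42, 109, 2554] (array([ 565.7, -382.9]), array([113. ,  40.4]), 14.6)
yaw 18.75213996630537 origin [ 564.05822522 -385.77432013] len 113.87302680727998
```

View pics/w9.png

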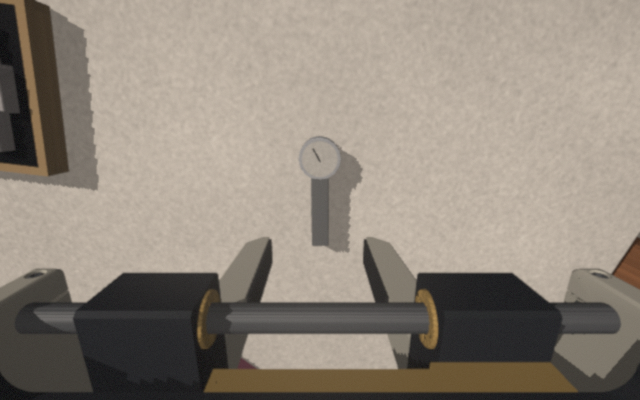

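The stone is home. The thermometer lies below the gripper, with its head at (320,158) and bar end at (320,245). Grasping it.

Request:
apply_moves(
  moves=[
    {"xyz": [0.001, -0.0022, -0.05], "rotation": [0, 0, 0.07], "grip": 0.6},
    {"xyz": [0, 0, -0.07], "rotation": [0, 0, 0], "grip": 0.6},
    {"xyz": [0, 0, -0.06], "rotation": [0, 0, 0], "grip": 0.6},
    {"xyz": [0, 0, -0.042], "rotation": [0, 0, 0], "grip": 0.6},
    {"xyz": [0, 0, 0], "rotation": [0, 0, 0], "grip": 0.6},
    {"xyz": [0, 0, 0], "rotation": [0, 0, 0], "grip": 0.05},
    {"xyz": [0, 0, 0], "rotation": [0, 0, 0], "grip": 0.05},
    {"xyz": [0, 0, 0], "rotation": [0, 0, 0], "grip": 0.05},
    {"xyz": [0, 0, 0], "rotation": [0, 0, 0], "grip": 0.05},
    {"xyz": [0, 0, 0], "rotation": [0, 0, 0], "grip": 0.05},
  ],
)

```text
clock: 43.6
tool_pos: [0.5644, -0.3865, 0.0163]
tcp_rot: [0.0, 0.987, 0.161, 0.0]
wrist_force: [-0.7, -0.5, 2.7]
finger_gap: 0.0176
finger_force: 30.0
```

Request:
apply_moves(
  moves=[
    {"xyz": [0, 0, 0.02], "rotation": [0, 0, 0], "grip": 0.05},
    {"xyz": [0, 0, 0.05], "rotation": [0, 0, 0], "grip": 0.05},
    {"xyz": [0, 0, 0.05], "rotation": [0, 0, 0], "grip": 0.05},
    {"xyz": [-0.0035, 0.0594, 0.02], "rotation": [0, 0, -0.079], "grip": 0.05},
    {"xyz": [-0.0034, 0.0594, 0], "rotation": [0, 0, -0.079], "grip": 0.05},
    {"xyz": [-0.0035, 0.0594, 0], "rotation": [0, 0, -0.079], "grip": 0.05},
    {"xyz": [-0.0034, 0.0594, 0], "rotation": [0, 0, -0.079], "grip": 0.05},
    {"xyz": [-0.0035, 0.0594, 0], "rotation": [0, 0, -0.079], "grip": 0.05},
    {"xyz": [-0.0034, 0.0594, 0], "rotation": [0, 0, -0.079], "grip": 0.05},
    {"xyz": [-0.0035, 0.0594, 0], "rotation": [0, 0, -0.079], "grip": 0.05},
    {"xyz": [-0.0034, 0.0594, 0], "rotation": [0, 0, -0.079], "grip": 0.05},
    {"xyz": [-0.0035, 0.0594, 0], "rotation": [0, 0, -0.079], "grip": 0.05},
    {"xyz": [-0.0034, 0.0594, 0], "rotation": [0, 0, -0.079], "grip": 0.05},
    {"xyz": [-0.0035, 0.0594, 0], "rotation": [0, 0, -0.079], "grip": 0.05},
    {"xyz": [-0.0034, 0.0594, 0], "rotation": [0, 0, -0.079], "grip": 0.05},
    {"xyz": [-0.0035, 0.0594, 0], "rotation": [0, 0, -0.079], "grip": 0.05},
    {"xyz": [-0.0034, 0.0594, 0], "rotation": [0, 0, -0.079], "grip": 0.05},
    {"xyz": [0, 0, 0], "rotation": [0, 0, 0], "grip": 0.05},
    {"xyz": [0, 0, 0], "rotation": [0, 0, 0], "grip": 0.05},
  ],
)

```text
clock: 45.98
tool_pos: [0.5355, 0.1122, 0.1003]
tcp_rot: [0.0, 0.995, 0.095, 0.0]
wrist_force: [-0.3, -0.5, -1.1]
finger_gap: 0.0175
finger_force: 30.0
```

Request:
apply_moves(
  moves=[
    {"xyz": [0, 0, -0.04], "rotation": [0, 0, 0], "grip": 0.05},
    {"xyz": [0, 0, -0.035], "rotation": [0, 0, 0], "grip": 0.05},
    {"xyz": [0, 0, -0.018], "rotation": [0, 0, 0], "grip": 0.05},
    {"xyz": [0, 0, 0], "rotation": [0, 0, 0], "grip": 0.05},
    {"xyz": [0, 0, 0], "rotation": [0, 0, 0], "grip": 0.05},
  ],
)

```text
clock: 46.6
tool_pos: [0.5359, 0.1124, 0.0449]
tcp_rot: [-0.0, 0.996, 0.095, 0.001]
wrist_force: [-0.1, -0.2, -0.6]
finger_gap: 0.0176
finger_force: 30.0
```

```bash
python3 - <<'E'
from h import *
st()
f=grab("wrist");cv2.imwrite("pics/w10.png",cv2.resize(f["image"][100:,150:490],None,fx=2,fy=2))
E
```

```text
t 46.6 tcp [535.9 112.4  44.9] yang -79.1 F [-0.1 -0.2 -0.6] gap 17.6 ff 30.0
```

View pics/w10.png

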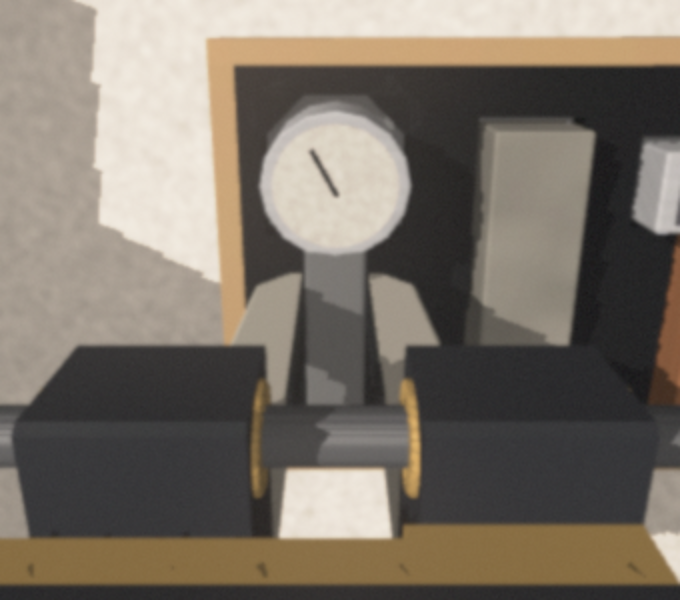

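The thermometer is centred over its cutout (head at column 335, cutout at about 337). Lowering it.

Request:
apply_moves(
  moves=[
    {"xyz": [0, 0, -0.004], "rotation": [0, 0, 0], "grip": 0.05},
    {"xyz": [0, 0, -0.004], "rotation": [0, 0, 0], "grip": 0.05},
    {"xyz": [0, 0, -0.004], "rotation": [0, 0, 0], "grip": 0.05},
    {"xyz": [0, 0, -0.003], "rotation": [0, 0, 0], "grip": 0.05},
    {"xyz": [0, 0, 0], "rotation": [0, 0, 0], "grip": 0.05},
  ],
)

```text
clock: 47.28
tool_pos: [0.5358, 0.1126, 0.0353]
tcp_rot: [0.0, 0.995, 0.095, 0.0]
wrist_force: [0.9, -0.3, 2.4]
finger_gap: 0.0173
finger_force: 30.0
```

Request:
apply_moves(
  moves=[
    {"xyz": [0, 0, -0.003], "rotation": [0, 0, 0], "grip": 0.05},
    {"xyz": [0, 0, -0.003], "rotation": [0, 0, 0], "grip": 0.05},
    {"xyz": [0, 0, -0.002], "rotation": [0, 0, 0], "grip": 0.05},
    {"xyz": [0, 0, -0.001], "rotation": [0, 0, 0], "grip": 0.05},
    {"xyz": [0, 0, 0], "rotation": [0, 0, 0], "grip": 0.05},
  ],
)

```text
clock: 47.9
tool_pos: [0.5355, 0.1126, 0.0302]
tcp_rot: [0.0, 0.995, 0.095, 0.0]
wrist_force: [-1.7, -1.5, 10.9]
finger_gap: 0.0173
finger_force: 30.0
```

Request:
apply_moves(
  moves=[
    {"xyz": [0, 0, 0], "rotation": [0, 0, 0], "grip": 0.35},
    {"xyz": [0, 0, 0], "rotation": [0, 0, 0], "grip": 0.35},
    {"xyz": [0, 0, 0], "rotation": [0, 0, 0], "grip": 0.35},
    {"xyz": [0, 0, 0.02], "rotation": [0, 0, 0], "grip": 0.35},
    {"xyz": [0, 0, 0.06], "rotation": [0, 0, 0], "grip": 0.35},
    {"xyz": [0, 0, 0.06], "rotation": [0, 0, 0], "grip": 0.7},
    {"xyz": [0, 0, 0.06], "rotation": [0, 0, 0], "grip": 0.7},
    {"xyz": [-0.02, -0.06, 0.03], "rotation": [0, 0, 0], "grip": 0.7},
    {"xyz": [0, -0.06, 0.03], "rotation": [0, 0, 0], "grip": 0.7},
    {"xyz": [0, 0, 0], "rotation": [0, 0, 0], "grip": 0.7},
    {"xyz": [0, 0, 0], "rotation": [0, 0, 0], "grip": 0.7},
  ],
)

```text
clock: 49.28
tool_pos: [0.5232, 0.0409, 0.1858]
tcp_rot: [-0.0, 0.996, 0.095, -0.0]
wrist_force: [-1.0, 0.1, -0.2]
finger_gap: 0.0649
finger_force: 0.0
```

```bash
python3 look2.py; python3 - <<'E'
from h import *
f=grab("wrist");cv2.imwrite("pics/w11.png",f["image"])
f=grab("side");cv2.imwrite("pics/sideend.png",cv2.resize(f["image"][90:390,150:450],None,fx=2,fy=2))
W=cloud(f)
for m,s in comps(W,.135,.16,150): print(s.tolist(),rect(W[m][:,:2]))
E
```

```text
t 49.27 tcp [523.2  40.9 185.8] yang -79.1 F [-1.   0.1 -0.2] gap 64.9 ff 0.0
insert z 0.0243
proud [0, 24, 105, 275, 17036] (array([488. , 319.3]), array([276.6, 101.2]), 5.7) [0.0562 0.0582 0.0593]
proud [232, 111, 41, 106, 2436] (array([538.3, 108.4]), array([113.2,  41.2]), 18.3) [0.0349 0.0365 0.0379]
proud [408, 114, 40, 104, 2530] (array([569.7, -69.7]), array([111.2,  38.3]), 10.7) [0.0343 0.0363 0.0376]
proud [298, 118, 29, 97, 2710] (array([546.3,  51.3]), array([103.8,  30.1]), 11.0) [0.035  0.0363 0.0375]
proud [347, 124, 50, 97, 2455] (array([551.6, -10.3]), array([104.8,  49.9]), 10.7) [0.0349 0.0363 0.0376]
top (array([ 444.5, -530.2]), array([104. ,  32.9]), 44.2) [455, 215, 34, 33, 425]
top (array([ 295.7, -376.3]), array([104.9,  30.5]), 66.3) [401, 273, 38, 24, 424]
[210, 101, 25, 19, 274] (array([537.3, 338.2]), array([57.2, 57. ]), 4.9)
[175, 122, 27, 20, 307] (array([408.6, 325.4]), array([56.1, 58.8]), 7.5)
[86, 290, 61, 34, 215] (array([-13. , -56.4]), array([ 38. , 129.4]), 77.2)
```

View pics/sideend.png

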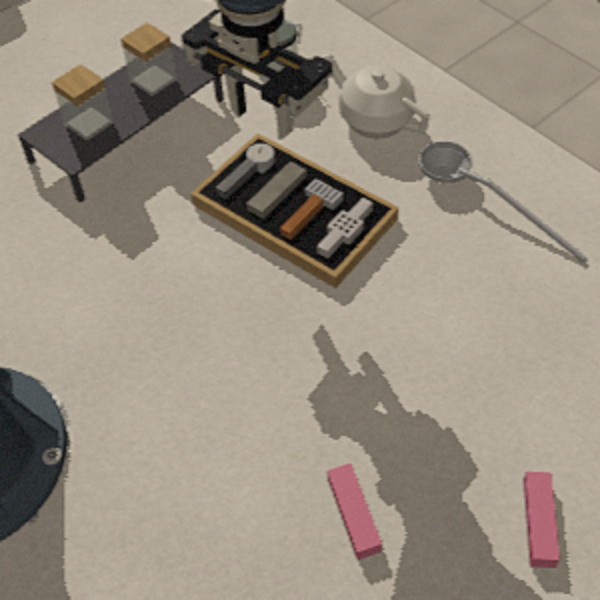

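All four tools stand 12 mm proud in their own cutouts, both jars are upright on the shelf, and the bystanders and pink blocks haven't moved.

```bash
python3 -c "
from bench import r
print(r.hand_in())"
```

```text
the job is handed in; nothing more can be done
None
```

I handed the job in at about 49 s: both jars stand upright on the shelf, all four tools are pressed home in their own cutouts, and I left the teapot, ladle, canister and pink look-alikes alone.

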